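# Pack the incense box and strike its rim

### The job

Pack all the incense cartons lying on the table flat into the two bays of the wooden box, stacked so that nothing stands above the rim. Only when they are all in, slide the thin aluminium straightedge over the edge of the raised shelf that faces the box until its end overhangs by a good few centimetres, pinch it there, and sweep it flat along the rim, crosswise over both long sides and touching all the way, from the end nearest the robot to the far end. Leave it lying flat across the middle of the box, and do not disturb the pot, the bead stand or the glass nazar.

Things in the scene. Friction and masses are not known exactly. Their poses are not given: they have to be found in the camera images.
- box: fixed open wooden storage box, outer 230 mm (its x, pointing away from the robot) x 124 mm (y) x 56 mm high; origin at the centre of its underside, on the table. Walls and floor 6 mm; one crosswise 6 mm wall in the middle, as high as the rim, makes two equal bays, each 106 mm (x) x 112 mm (y) and 50 mm deep, with centres at x = -56 and +56 mm. Rim 56 mm above the table, inner floor 6 mm
- tall_mid (a point): centre (half-way up) of a plain cardboard incense carton, 84 mm long (its x) x 62 mm wide (its y) x 30 mm thick (z up), lying flat on the table; the tall one, about 0.16 kg. It may be absent in some starts (then no pose is given)
- mid_a_mid (a point): centre (half-way up) of a plain cardboard incense carton, 84 mm long (its x) x 62 mm wide (its y) x 22 mm thick (z up), lying flat on the table; one of two equal middle-sized ones, about 0.12 kg. It may be absent in some starts (then no pose is given)
- mid_b_mid (a point): centre (half-way up) of a plain cardboard incense carton, 84 mm long (its x) x 62 mm wide (its y) x 22 mm thick (z up), lying flat on the table; one of two equal middle-sized ones, about 0.12 kg. It may be absent in some starts (then no pose is given)
- slim_a_mid (a point): centre (half-way up) of a plain cardboard incense carton, 84 mm long (its x) x 62 mm wide (its y) x 9 mm thick (z up), lying flat on the table; one of two equal slim ones, about 0.06 kg. It may be absent in some starts (then no pose is given)
- slim_b_mid (a point): centre (half-way up) of a plain cardboard incense carton, 84 mm long (its x) x 62 mm wide (its y) x 9 mm thick (z up), lying flat on the table; one of two equal slim ones, about 0.06 kg. It may be absent in some starts (then no pose is given)
- ledge: fixed raised beech corner shelf, 200 mm (x) x 250 mm (y), flat top 80 mm above the table (board 20 mm thick, its rims overhang the supports by 10 to 26 mm); origin at the table under its centre. The edge that faces the box is its -y edge, 125 mm from the centre
- slat_mid (a point): centre of a loose thin flat aluminium straightedge, 40 mm wide (its x) x 210 mm long (its y) x 3 mm thick, about 65 g, lying flat on the raised shelf, whose lacquered top it slides on easily (friction about 0.3), too thin to be gripped properly there; the slat's middle is its centre of mass
- slat_tip (a point): middle of the end edge of the straightedge nearest the box (its -y end, 105 mm from its centre)
- slat: the same straightedge as a body; origin at the centre of its underside
- pot: stainless lidded pot, 86 mm across, 96 mm high, standing on the ceramic lazy Susan; leave alone; origin under its centre
- stand: small wooden T-shaped prayer-bead stand, 88 mm high, on the lazy Susan; leave alone; origin under its centre
- nazar: round blue glass nazar drop, 60 mm across, 10 mm thick, lying on the table; leave alone; origin under its centre
- tall: the same carton as tall_mid, as a body; origin at the centre of its underside
- mid_a: the same carton as mid_a_mid, as a body; origin at the centre of its underside
- mid_b: the same carton as mid_b_mid, as a body; origin at the centre of its underside
- slim_a: the same carton as slim_a_mid, as a body; origin at the centre of its underside
- slim_b: the same carton as slim_b_mid, as a body; origin at the centre of its underside
Things that resemble listed ones, but are neither listed nor needed, are in the scene too. What is shaped like the mid_a but purple is not meant. Leave any orange look-alike of the slim_a alone.

How it is judged:
By the outcome, as a careful person would: the job done as asked, in the order asked, and still so for the second after the job is handed in, with the robot touching nothing.
Of tall, mid_a, mid_b, slim_a, slim_b only 4 to 5 are there at a start; the rules pass over those that are not, and their reading is None.
At some moment in a run one of tall, mid_a, mid_b, slim_a, slim_b may be knocked a few centimetres aside while the robot is not near it.
It also fails if it takes over 200 s, if anything falls off the work surface, if the arm or the gripper's body presses on something with over 40 N, if the wrist force passes 120 N, or if a joint passes its speed limit or range.

### The arm

A 6-joint arm with a two-finger parallel gripper is mounted at the origin on the work surface. World frame = base frame: x ahead of the robot, y to its left, z up, the work surface at z = 0. Lengths are in m, angles in rad, forces in N, time in s.
With the tool pointing down it reaches from about 0.3 to 0.75 m from the base axis. Payload 8.5 kg.
Tool frame: the origin (TCP) lies at the very end of the fingers, on their centre line; the grasp point (between the pads) lies robot.tcp_to_grasp behind it (robot.tcp_to_grasp is the distance from the TCP to the grasp point, in m); z points along the fingers, y is the direction in which the jaws open and shut (so a half turn about z gives the same grasp; the last joint's range is limited). The gripper opens to 85 mm and grips with 20 to 120 N. Pads are 22 mm wide; open, the fingers measure 114 mm over their backs; the gripper's body (76 mm by 85 mm) begins 54 mm behind the grasp point. The pads swing forward as they close: fully open they stand 13 mm farther back than shut.
Start: joints at [-1.488, 0.381, 1.297, -0, 1.464, -0.215], TCP at [0.161, -0.526, 0.231] pointing down, gripper open.
Joint ranges: [-3.11, 3.11], [-0.89, 2.33], [0.22, 2.48], [-1.42, 4.56], [0.17, 2.85], [-2.88, 2.88]. Speed limits (rad/s): [2.39, 2.39, 3.14, 3.14, 3.14, 3.14].

### API

Orientations are given as [roll, pitch, yaw] about the fixed x, y, z axes, in that order (R = Rz(yaw) Ry(pitch) Rx(roll)).
In Python, from station import monitor, eyes, hand_in, robot gives the robot as it stands.
- The arm moves only by the shell command python3 -m inch 'ROWS'. ROWS is JSON, a list of rows, each a list of 7 numbers: the turn, a rotation vector about the world's x, y, z in rad, then the shift along the world's x, y, z in m, then the opening, from -1 (shut) to 1 (fully open), so that 0 is half open. A call has 1 to 12 rows; each row is the pose to reach, as a shift and turn from the pose commanded when the call began; what a row does not reach only later rows make up. A row lasts 1/8 s, in which the tool goes at most 62.5 mm and 10.7 degrees, less where a joint would pass 70% of its speed; a pose out of reach is approached as far as the arm can. A call with a gripper value outside its range is refused whole. The fingers move at their own pace and stop on an object; the grip force is fixed at half the most. Time passes only in rows, so rows that repeat a pose let the fingers close. It gives the time, the measured TCP pose, the force and the opening at its end, in the units of the state.
- monitor.get_state(): the state, without advancing time (a new reading comes with each control period).
- eyes.read_camera(name): name is "scene" or "top"; returns (picture, depth): 400x640x3 uint8, red, green, blue; 400x640 float32, m along the optical axis (not along the pixel's ray), 0 where there is no reading.
- eyes.camera_params(name): a dict with "camera_matrix" (3x3 intrinsics, pixels), "k1" (the pictures are not rectified: a ray, as slopes to the right and down, at radius r is drawn at 1 + k1 r^2 times it, then the intrinsics apply), "pose" (4x4, takes a point from camera to world coordinates). Camera axes: x right, y down, z forward; pixel columns grow to the right and rows downward; lengths in m; the calibration is good to about 2 mm. A picture is of the moment at which its call begins. camera_params takes no time and is no camera call.
- hand_in(): hands the job in, once; it reports no verdict.
The state is a dict: "time_s": time; "joints": joint angles; "dq": joint speeds; "effort": joint torques, N m; "eef_pos": TCP position; "orientation": TCP orientation; "contact_force": force on the tool from outside, world axes, zero at the start; "moment": the same for the moment, N m; "finger_gap": finger opening in m.
Only numpy, scipy, OpenCV 4.12 (cv2) and the standard library are available. Lean on these libraries where they do the work, as an engineer would, in place of code of your own. Each camera call takes 0.05 s, during which the arm holds its last target.

## Working session

There is one attempt and no reset: what is moved stays moved. The work goes in short steps, Python scripts to look and compute and a shell command to move; the robot and the scene stay as the last step left them, time stands still between calls to the robot, and variables do not carry over. Pictures are saved under pics/ and viewed, and the job is handed in when it is done.

```bash
ls; mkdir -p pics
cat > look.py <<'E'
import cv2,sys,numpy as np
from station import monitor,eyes,robot
def snap(name,out):
    im,d=eyes.read_camera(name)
    cv2.imwrite(f'pics/{out}.png',im[:,:,::-1]); np.savez(f'pics/{out}.npz',im=im,d=d)
    return im,d
E
python3 - <<'E'
from look import *
print(robot.tcp_to_grasp, monitor.get_state())
for n in('scene','top'):
    snap(n,n+'0'); p=eyes.camera_params(n); print(n,p)
E
```

```text
pics
0.0187 {'time_s': 0.0, 'joints': array([-1.48828379e+00,  3.81178086e-01,  1.29828452e+00,  6.64681070e-06,
        1.46359549e+00, -2.15296264e-01]), 'dq': array([ 0.00208609,  0.00053287,  0.00265138,  0.00037755,  0.00045575,
       -0.00069852]), 'effort': array([-5.91489024e-04, -4.48475003e+01, -2.31280607e+01, -2.25799768e-04,
        4.73146429e-03,  7.43715276e-06]), 'eef_pos': array([ 0.16136022, -0.52548041,  0.23071339]), 'orientation': array([-3.14016245e+00, -3.19528652e-04,  2.97807853e-01]), 'contact_force': array([ 0.040467  , -0.58393169,  0.08678861]), 'moment': array([ 0.08115821, -0.03358126, -0.02096727]), 'finger_gap': 0.08564559969802897}
scene {'camera_matrix': array([[390.461524  ,   0.        , 316.45290882],
       [  0.        , 390.461524  , 202.75006649],
       [  0.        ,   0.        ,   1.        ]]), 'k1': -0.03048864587126044, 'pose': array([[-0.35886472,  0.68965988, -0.62895577,  1.12446762],
       [ 0.93336823,  0.26059278, -0.24680995,  0.17895718],
       [-0.00631359, -0.67561871, -0.73722418,  0.76335809],
       [ 0.        ,  0.        ,  0.        ,  1.        ]])}
top {'camera_matrix': array([[479.79102451,   0.        , 318.1433904 ],
       [  0.        , 479.79102451, 207.7785558 ],
       [  0.        ,   0.        ,   1.        ]]), 'k1': -0.10442540805653805, 'pose': array([[ 5.79344193e-03, -9.80373740e-01,  1.97062850e-01,
         2.92758379e-01],
       [-9.99982503e-01, -5.91545252e-03, -3.05168903e-05,
        -5.39426841e-02],
       [ 1.19563389e-03, -1.97059225e-01, -9.80390857e-01,
         1.33453163e+00],
       [ 0.00000000e+00,  0.00000000e+00,  0.00000000e+00,
         1.00000000e+00]])}
```

View pics/top0.png

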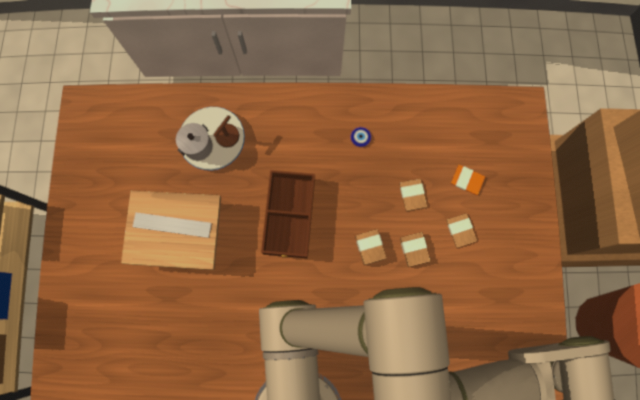

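View pics/scene0.png

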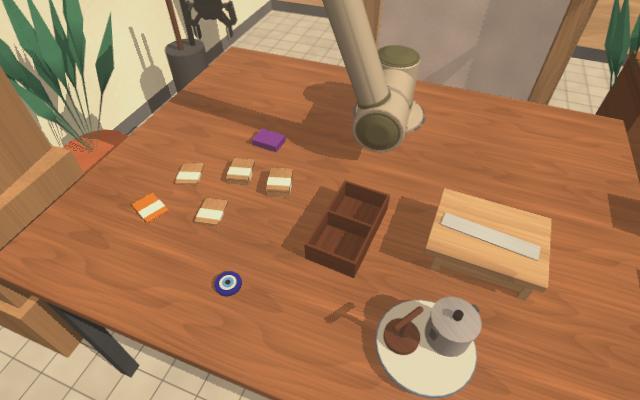

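Four plain cartons are visible: top pixels (413,194), (370,246), (416,250), (461,230). The orange look-alike is at top (468,180) and the purple one at scene (268,140). The box is at (289,215), the shelf with the slat at (172,230), and the nazar at (361,137). Next I'll measure.

```bash
cat >> look.py <<'E'
def cloud(name,d):
    p=eyes.camera_params(name); K=p['camera_matrix']; k=np.array([p['k1'],0,0,0.])
    v,u=np.mgrid[0:400,0:640].astype(np.float32)
    n=cv2.undistortPoints(np.stack([u,v],-1).reshape(-1,1,2),K,k).reshape(400,640,2)
    P=np.concatenate([n*d[...,None],d[...,None]],-1)
    return P@p['pose'][:3,:3].T+p['pose'][:3,3]
def load(out):
    z=np.load(f'pics/{out}.npz'); return z['im'],z['d']
def rect(pts):
    (c,s,a)=cv2.minAreaRect((pts[:,:2]*1000).astype(np.float32))
    if s[0]<s[1]: s=(s[1],s[0]); a+=90
    a=(a+90)%180-90
    return np.round(c,1),np.round(s,1),round(a,1)   # long side's direction deg
E
cat > meas.py <<'E'
from look import *
import sys
def comps(cam,out,zmin=.005,zmax=.2,xr=(.15,.85),yr=(-.75,.6)):
    im,d=load(out);W=cloud(cam,d)
    m=(W[...,2]>zmin)&(W[...,2]<zmax)&(d>0)&(W[...,0]>xr[0])&(W[...,0]<xr[1])&(W[...,1]>yr[0])&(W[...,1]<yr[1])
    n,l,s,c=cv2.connectedComponentsWithStats(m.astype(np.uint8),connectivity=4)
    for i in range(1,n):
        if s[i,4]<120: continue
        p=W[l==i]; z=np.percentile(p[:,2],60)
        q=p[abs(p[:,2]-z)<.004]
        print(cam,'px',np.round(c[i]),'n',s[i,4],'ztop %.1f'%(1000*z),'rect',*rect(q) if len(q)>10 else '', 'rgb',np.median(im[l==i],0))
if __name__=='__main__':
    for a in sys.argv[1:]:
        comps('scene' if a.startswith('scene') else 'top',a)
E
python3 meas.py top0 scene0
```

```text
top px [210. 139.] n 3295 ztop 35.8 rect [730.9 238.1] [156.1  58.4] -44.0 rgb [155. 141. 116.]
top px [360. 137.] n 255 ztop 10.0 rect [ 771.4 -176. ] [55.2 53.1] 40.2 rgb [ 85. 100. 123.]
top px [468. 179.] n 503 ztop 9.2 rect [ 646.4 -486. ] [85.8 64.5] 64.1 rgb [205. 108.  29.]
top px [287. 212.] n 1913 ztop 44.5 rect [537.   27.2] [228.9 123.4] -4.8 rgb [84. 45. 25.]
top px [413. 194.] n 567 ztop 9.4 rect [ 601.1 -323.9] [85.7 64.2] 10.9 rgb [183. 129.  75.]
top px [172. 230.] n 6859 ztop 79.4 rect [486.1 341.5] [251.2 202.4] 86.9 rgb [204. 152.  92.]
top px [462. 230.] n 576 ztop 9.3 rect [ 498.3 -459. ] [85.8 64.3] 16.9 rgb [183. 128.  74.]
top px [370. 247.] n 714 ztop 29.7 rect [ 448.7 -199.2] [84.2 62.8] 16.6 rgb [182. 128.  74.]
top px [415. 249.] n 723 ztop 21.6 rect [ 442.6 -322.1] [84.9 63.8] 14.7 rgb [177. 125.  72.]
top px [282. 337.] n 2200 ztop 189.3 rect [218.8  18.1] [141.2  88.1] 3.3 rgb [161. 140. 109.]
scene px [382. 123.] n 2546 ztop 167.7 rect [228.9  20.2] [143.8 124. ] 5.5 rgb [107.  94.  65.]
scene px [268. 139.] n 474 ztop 20.5 rect [ 286.8 -306.2] [86.5 
[... 195 characters left out ...]
] 19.5 rgb [209.5 150.   96. ]
scene px [279. 181.] n 659 ztop 28.6 rect [ 448.2 -194.6] [87.7 62.4] 16.2 rgb [199. 143.  92.]
scene px [347. 226.] n 3243 ztop 42.0 rect [540.   32.9] [228.2 122.7] -5.0 rgb [90. 55. 37.]
scene px [491. 242.] n 9305 ztop 79.0 rect [486.7 344.9] [249.2 204.1] 87.1 rgb [220. 170. 112.]
scene px [149. 207.] n 559 ztop 7.8 rect [ 645.7 -481.4] [88.8 63.3] 65.5 rgb [231. 131.  56.]
scene px [211. 211.] n 585 ztop 8.0 rect [ 600.9 -320.7] [85.4 65.3] 10.0 rgb [208. 149.  95.]
scene px [227. 283.] n 499 ztop 9.1 rect [ 774.5 -173.3] [59.4 58.2] 86.1 rgb [ 68.  59. 130.]
scene px [430. 344.] n 8184 ztop 34.3 rect [756.7 251.3] [146.4  70. ] -73.9 rgb [180. 162. 144.]
```

```bash
python3 -m inch '[[0,0,0,0.04,0.05,0,1],[0,0,0,0.08,0.09,0,1],[0,0,0,0.12,0.14,0,1],[0,0,0,0.16,0.18,0,1],[0,0,0,0.2,0.23,0,1],[0,0,0,0.24,0.28,0,1],[0,0,0,0.287,0.328,0,1],[0,0,0,0.287,0.328,0,1],[0,0,0,0.287,0.328,0,1],[0,0,0,0.287,0.328,0,1]]'
python3 - <<'E'
from look import *
snap('top','top1');snap('scene','scene1')
E
python3 meas.py top1 scene1
```

```text
time_s: 1.35
eef_pos: [0.4477, -0.1988, 0.2312]
orientation: [-3.141, 0.0, 0.296]
contact_force: [-0.1, -0.5, -0.5]
finger_gap: 0.0856
top px [210. 139.] n 3291 ztop 35.8 rect [759.8 241.7] [153.3 131.1] -6.4 rgb [156. 141. 116.]
top px [360. 136.] n 266 ztop 10.0 rect [ 772.1 -176.3] [55.8 52.3] -89.8 rgb [ 85.   99.5 123. ]
top px [468. 179.] n 520 ztop 9.0 rect [ 646.8 -486.3] [86.5 64.1] 66.1 rgb [205. 108.  30.]
top px [289. 211.] n 1732 ztop 49.0 rect [538.3  27.8] [231.6 124.9] -4.8 rgb [92. 50. 27.]
top px [414. 189.] n 350 ztop 9.4 rect [ 601.5 -324.4] [83.8 62. ] 12.0 rgb [186.5 161.  116.5]
top px [172. 230.] n 6846 ztop 79.5 rect [486.  341.5] [251.5 201.9] 87.0 rgb [204. 153.  92.]
top px [461. 230.] n 580 ztop 9.4 rect [ 498.3 -458.3] [85.3 64.5] 17.8 rgb [184. 129.  75.]
top px [421. 258.] n 207 ztop 21.5 rect [ 414.4 -331.5] [71.5 35.3] -58.7 rgb [175. 123.  71.]
top px [412. 306.] n 723 ztop 21.7 rect [ 287.4 -310.9] [85.7 62.3] 87.7 rgb [121.  55. 125.]
scene px [445. 119.] n 2211 ztop 159.3 rect [189.7 176.9] [157.9  73.4] 88.5 rgb [110.  97.  72.]
scene px [268. 1
[... 239 characters left out ...]
62.4] 19.6 rgb [214. 154.  99.]
scene px [279. 181.] n 658 ztop 28.6 rect [ 448.1 -194.9] [89.1 63.7] 15.3 rgb [206. 148.  95.]
scene px [347. 227.] n 3288 ztop 41.7 rect [539.5  32.7] [229.5 122.5] -4.9 rgb [93. 57. 38.]
scene px [491. 242.] n 9304 ztop 79.0 rect [487.2 344.6] [248.9 203.1] 87.2 rgb [224. 175. 115.]
scene px [149. 206.] n 567 ztop 7.9 rect [ 646.3 -480.9] [87.8 63.4] 65.7 rgb [234. 135.  58.]
scene px [211. 211.] n 585 ztop 8.0 rect [ 600.6 -321. ] [87.5 65.6] 9.5 rgb [214. 154.  98.]
scene px [227. 283.] n 497 ztop 9.2 rect [ 774.1 -172.7] [58.9 58.1] 43.5 rgb [ 70.  61. 134.]
scene px [430. 344.] n 8176 ztop 34.3 rect [756.8 251.7] [147.3  69.5] -73.3 rgb [186. 167. 148.]
```

Run:
```python
import cv2
a=cv2.imread('pics/top1.png');b=cv2.imread('pics/scene1.png')
cv2.imwrite('pics/crop1.png',cv2.resize(a[120:400,240:540],(640,597)))
cv2.imwrite('pics/crop1s.png',cv2.resize(b[110:260,110:330],None,fx=3,fy=3,interpolation=cv2.INTER_CUBIC))
```

```text
(no output)
```

View pics/crop1.png

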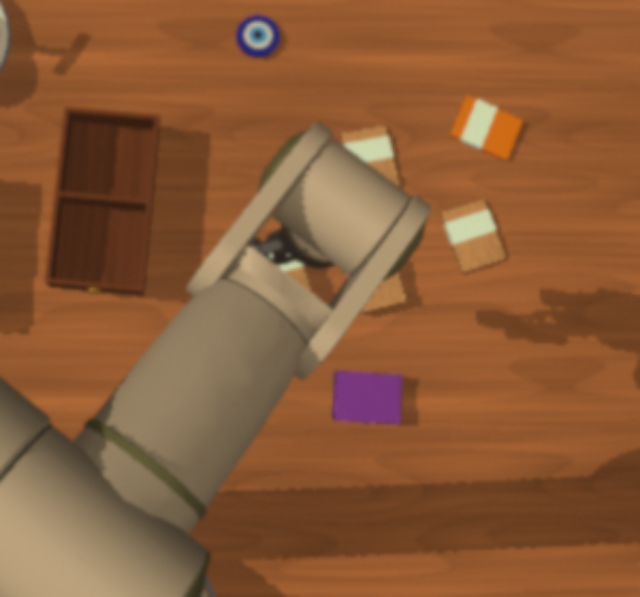

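View pics/crop1s.png

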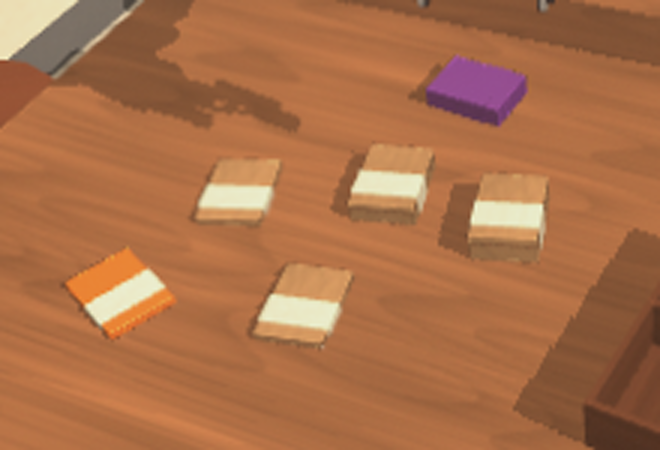

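Confirmed: the targets are the four plain cardboard cartons, one tall (30 mm), one mid (22 mm) and two slim (9 mm). The purple and orange ones stay. I'll grasp the tall one first.

```bash
python3 -m inch '[[0,0,0,0.001,0.002,-0.06,1],[0,0,0,0.001,0.002,-0.12,1],[0,0,0,0.001,0.002,-0.17,1],[0,0,0,0.001,0.002,-0.2,1],[0,0,0,0.001,0.002,-0.22,1],[0,0,0,0.001,0.002,-0.225,1],[0,0,0,0.001,0.002,-0.225,1]]'
python3 -m inch '[[0,0,0,0,0,0,-0.5],[0,0,0,0,0,0,-0.5],[0,0,0,0,0,0,-0.5],[0,0,0,0,0,0,-0.5],[0,0,0,0,0,0,-0.5],[0,0,0,0,0,0,-0.5],[0,0,0,0,0,0,-0.5],[0,0,0,0,0,0,-0.5]]'
```

```text
time_s: 2.33
eef_pos: [0.4494, -0.1963, 0.0067]
orientation: [3.141, -0.0, 0.297]
contact_force: [0.9, 1.0, -0.0]
finger_gap: 0.0856
time_s: 3.32
eef_pos: [0.4497, -0.1961, 0.0075]
orientation: [3.14, -0.001, 0.298]
contact_force: [-1.5, -0.3, 7.3]
finger_gap: 0.0604
```

```bash
python3 -m inch '[[0,0,0,0,0,0.03,-0.5],[0,0,0,0,0,0.08,-0.5],[0,0,0,0,0,0.12,-0.5],[0,0,0,0,0,0.12,-0.5]]'
python3 - <<'E'
from look import *
for c,o in(('top','top1'),('scene','scene1')):
    im,d=load(o);W=cloud(c,d)
    for lo,hi,xr,yr in((.050,.062,(.4,.68),(-.06,.12)),(.074,.084,(.35,.62),(.19,.49))):
        m=(W[...,2]>lo)&(W[...,2]<hi)&(W[...,0]>xr[0])&(W[...,0]<xr[1])&(W[...,1]>yr[0])&(W[...,1]<yr[1])
        print(c,m.sum(),*rect(W[m]),np.median(W[m][:,2]))
    h=cv2.cvtColor(im,cv2.COLOR_RGB2HSV)
    m&=(h[...,1]<60)
    print('slat',m.sum(),*rect(W[m]),np.median(W[m][:,2]))
snap('scene','scene2')
E
```

```text
time_s: 3.82
eef_pos: [0.4504, -0.1964, 0.1292]
orientation: [3.136, -0.004, 0.298]
contact_force: [-0.3, -0.4, -1.7]
finger_gap: 0.0607
top 673 [538.3  27.7] [231.6 124.8] -4.9 0.054737105117957485
top 6250 [486.2 341.1] [251.6 202.5] 86.7 0.07885530189054535
slat 850 [496.6 338.7] [208.  37.] 82.8 0.08104015300725242
scene 902 [537.5  31.6] [234.3 125.5] -4.8 0.05432767524584026
scene 7975 [487.2 344.6] [248.9 203.1] 87.2 0.07882899103936913
slat 1317 [497.8 341.8] [208.4  43.6] 82.8 0.08140536939970167
```

View pics/scene2.png

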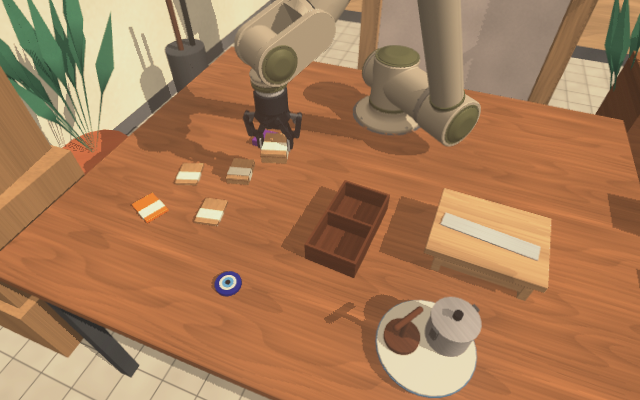

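```bash
python3 -m inch '[[0,0,-0.08,0.03,0.045,0,-0.5],[0,0,-0.17,0.06,0.09,0,-0.5],[0,0,-0.26,0.09,0.135,0,-0.5],[0,0,-0.34,0.12,0.18,0,-0.5],[0,0,-0.383,0.1435,0.2214,0,-0.5],[0,0,-0.383,0.1435,0.2214,0,-0.5],[0,0,-0.383,0.1435,0.2214,0,-0.5],[0,0,-0.383,0.1435,0.2214,0,-0.5]]'
python3 - <<'E'
from look import *
snap('scene','scene3');snap('top','top3')
E
```

```text
time_s: 4.88
eef_pos: [0.5923, 0.0247, 0.1258]
orientation: [3.142, 0.001, -0.086]
contact_force: [0.0, 0.2, -2.2]
finger_gap: 0.0606
```

View pics/scene3.png

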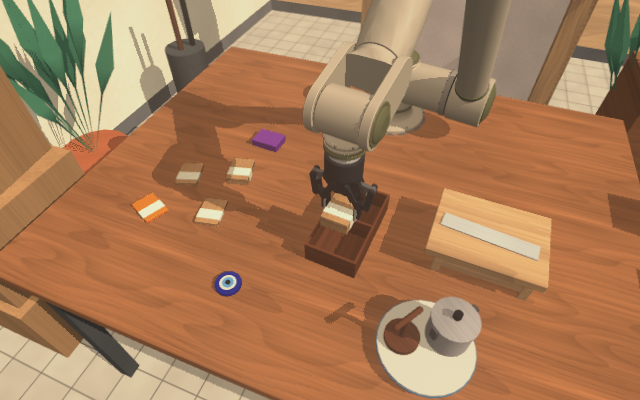

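```bash
python3 meas.py top3 scene3
```

```text
top px [210. 139.] n 3291 ztop 36.0 rect [731.2 239.4] [157.2  59.7] -46.3 rgb [155. 140. 116.]
top px [360. 136.] n 263 ztop 10.3 rect [ 772.  -176.3] [55.7 52.6] -89.2 rgb [ 83.  98. 121.]
top px [468. 179.] n 508 ztop 9.4 rect [ 645.2 -485.3] [86.7 63.1] 67.2 rgb [204. 107.  30.]
top px [413. 194.] n 557 ztop 9.4 rect [ 600.8 -323.4] [84.9 64.7] 11.4 rgb [180. 128.  74.]
top px [303. 228.] n 537 ztop 52.0 rect [507.2 -27. ] [197.7  56.7] -20.7 rgb [94. 53. 30.]
top px [173. 224.] n 5735 ztop 79.6 rect [488.5 341.1] [252.1 197.7] 87.6 rgb [201. 151.  92.]
top px [462. 230.] n 578 ztop 9.2 rect [ 498.  -458.6] [84.7 64.5] 18.2 rgb [133.  93.  54.]
top px [415. 249.] n 719 ztop 21.5 rect [ 442.6 -322.3] [84.3 64. ] 14.4 rgb [174. 123.  71.]
top px [412. 306.] n 726 ztop 21.7 rect [ 287.4 -310.6] [86.  62.3] 87.7 rgb [120.  54. 124.]
scene px [269. 139.] n 474 ztop 20.6 rect [ 287.4 -305.8] [86.1 66.3] 86.4 rgb [148.  78. 143.]
scene px [240. 170.] n 570 ztop 20.5 rect [ 442.4 -319.8] [88.6 63.6] 14.2 rgb [200. 144.  92.]
scene px [189. 173.] n 427 ztop 7.9 rect [ 498.8 -455. ] [85.1 62.2] 20.1 rgb [157. 113.  73.]
scene px [345. 226.] n 3673 ztop 125.9 rect [629.   30.7] [70.4 31. ] -66.0 rgb [101.  62.  43.]
scene px [491. 242.] n 9307 ztop 79.0 rect [487.2 344.9] [249.3 203.8] 87.2 rgb [223. 174. 114.]
scene px [149. 206.] n 562 ztop 8.0 rect [ 645.4 -481.9] [89.4 62.9] 65.6 rgb [233. 134.  57.]
scene px [211. 211.] n 586 ztop 7.9 rect [ 600.6 -321.1] [86.4 63.5] 11.3 rgb [211.5 151.   97. ]
scene px [227. 283.] n 497 ztop 9.1 rect [ 774.5 -172.8] [58. 58.] 75.1 rgb [ 69.  60. 133.]
scene px [430. 344.] n 8177 ztop 34.2 rect [756.5 251. ] [146.  70.] -73.3 rgb [185. 166. 148.]
```

Run:
```python
from look import *
im,d=load('scene3');W=cloud('scene',d)
m=(W[...,2]>.1)&(W[...,2]<.16)&(W[...,0]>.5)&(im[...,0].astype(int)-im[...,2]>35)
n,l,s,c=cv2.connectedComponentsWithStats(m.astype(np.uint8))
for i in range(1,n):
    if s[i,4]>50:
        p=W[l==i]; print(c[i],s[i,4],p.min(0),p.max(0),np.median(p,0))
        q=p[p[:,2]<.14]; f=q[(q[:,2]<.133)&(q[:,2]>.12)]
        print(np.percentile(f,[0,3,50,97,100],axis=0))
```

```text
[  6.29003021 102.41087613] 331 [ 0.50008771 -1.06367567  0.10021839] [ 0.56997438 -1.04569535  0.15992561] [ 0.52786072 -1.05496263  0.12469906]
[[ 0.50008771 -1.06193866  0.12024354]
 [ 0.50143908 -1.05935676  0.12070273]
 [ 0.52708893 -1.05561665  0.12646689]
 [ 0.55189901 -1.0492952   0.13269846]
 [ 0.55616008 -1.04851488  0.13285278]]
[337.44771242 213.7167756 ] 918 [ 0.55297455 -0.0079625   0.1171369 ] [0.6369138  0.05705635 0.15061142] [0.61344645 0.02228134 0.14648691]
[[ 0.60054937 -0.00772749  0.12000244]
 [ 0.60679755 -0.00565022  0.12057633]
 [ 0.63170082  0.03094511  0.12712617]
 [ 0.63527935  0.05584313  0.13270671]
 [ 0.63656853  0.05705635  0.13296534]]
[458.86532663 321.24221106] 995 [0.69378113 0.25287909 0.1000078 ] [0.77704985 0.34066036 0.10807244] [0.74304697 0.30462999 0.10253933]Traceback (most recent call last):
  File "<stdin>", line 9, in <module>
    return _quantile_unchecked(
        a, q, axis, out, overwrite_input, method, keepdims, weights)
    return _ureduce(a,
                    func=_quantile_ureduce_func,
    ...<5 lines>...
                    overwrite_input=overwrite_input,
                    method=method)
    r = func(a, **kwargs)
    result = _quantile(arr,
                       quantiles=q,
    ...<2 lines>...
                       out=out,
                       weights=wgt)
    slices_having_nans = np.isnan(arr[-1, ...])
                                  ~~~^^^^^^^^^
IndexError: index -1 is out of bounds for axis 0 with size 0
```

```bash
python3 -m inch '[[0,0,0,0.001,0.0025,-0.02,-0.5],[0,0,0,0.001,0.0025,-0.04,-0.5],[0,0,0,0.001,0.0025,-0.06,-0.5],[0,0,0,0.001,0.0025,-0.08,-0.5],[0,0,0,0.001,0.0025,-0.095,-0.5],[0,0,0,0.001,0.0025,-0.105,-0.5],[0,0,0,0.001,0.0025,-0.107,-0.5],[0,0,0,0.001,0.0025,-0.109,-0.5],[0,0,0,0.001,0.0025,-0.109,-0.5]]'
```

```text
time_s: 6.1
eef_pos: [0.5941, 0.0281, 0.0177]
orientation: [3.142, -0.001, -0.085]
contact_force: [-0.5, -0.2, -2.0]
finger_gap: 0.0608
```

```bash
python3 -m inch '[[0,0,0,0,0,-0.002,-0.5],[0,0,0,0,0,-0.003,-0.5],[0,0,0,0,0,-0.003,-0.5]]'; python3 -m inch '[[0,0,0,0,0,0,0.6],[0,0,0,0,0,0,0.6],[0,0,0,0,0,0,0.6],[0,0,0,0,0,0,0.6],[0,0,0,0,0,0,0.6]]'; python3 -m inch '[[0,0,0,0,0,0.02,0.6],[0,0,0,0,0,0.05,0.6],[0,0,0,0,0,0.1,0.6],[0,0,0,0,0,0.16,0.8],[0,0,0,0,0,0.16,1]]'
```

```text
time_s: 6.48
eef_pos: [0.5938, 0.0282, 0.0143]
orientation: [-3.142, 0.0, -0.085]
contact_force: [-0.6, -0.9, -1.5]
finger_gap: 0.0603
time_s: 7.1
eef_pos: [0.5939, 0.0281, 0.0143]
orientation: [-3.142, -0.0, -0.085]
contact_force: [-0.1, -1.2, -0.7]
finger_gap: 0.0686
time_s: 7.72
eef_pos: [0.5956, 0.028, 0.1791]
orientation: [3.141, -0.01, -0.085]
contact_force: [0.9, 0.6, -0.9]
finger_gap: 0.0855
```

```bash
python3 -m inch '[[0,0,0.05,0,-0.05,0,1],[0,0,0.1,0,-0.1,0,1],[0,0,0.15,0,-0.15,0,1],[0,0,0.2,0,-0.2,0,1],[0,0,0.25,0.002,-0.25,0,1],[0,0,0.273,0.005,-0.3,0,1],[0,0,0.273,0.005,-0.3495,0,1],[0,0,0.273,0.005,-0.3495,0,1],[0,0,0.273,0.005,-0.3495,0,1]]'
python3 - <<'E'
from look import *
snap('top','top4');snap('scene','scene4')
im,d=load('top4');W=cloud('top',d)
E
python3 meas.py top4 scene4 | egrep 'scene|top px \[(2|4)'
```

```text
time_s: 8.85
eef_pos: [0.5987, -0.3207, 0.1734]
orientation: [-3.14, 0.001, 0.188]
contact_force: [-0.2, 0.6, -0.0]
finger_gap: 0.0851
top px [210. 139.] n 3288 ztop 36.2 rect [740.2 241.1] [138.3 108.4] -21.6 rgb [150. 137. 112.]
top px [290. 183.] n 911 ztop 37.7 rect [605.8  19.1] [118.8  85.2] 85.4 rgb [96. 54. 31.]
top px [475. 184.] n 205 ztop 8.8 rect [ 637.5 -504.3] [61.  45.7] -26.0 rgb [198. 103.  23.]
top px [462. 230.] n 583 ztop 9.3 rect [ 498.4 -458.7] [85.5 65.2] 17.5 rgb [177. 125.  72.]
top px [418. 254.] n 406 ztop 21.7 rect [ 435.3 -324.4] [68.9 63.8] 13.8 rgb [170. 120.  69.]
top px [413. 307.] n 656 ztop 22.1 rect [ 288.2 -310.3] [85.6 62.2] 86.4 rgb [116.  53. 121.]
top px [201. 352.] n 356 ztop 196.4 rect [172.8 207.2] [72.7 35.1] -37.5 rgb [152.5 132.5 100. ]
top px [250. 359.] n 166 ztop 164.9 rect [161.6 106.1] [22.8 21.1] 0.1 rgb [73.  61.5 47. ]
scene px [446. 120.] n 2017 ztop 156.2 rect [191.3 176.4] [159.5  78.6] 88.7 rgb [106.  94.  70.]
scene px [268. 139.] n 478 ztop 20.4 rect [ 287.1 -305.8] [84.6 67.8] 87.0 rgb [148.  77. 143.]
scene px [240. 170.] n 564 ztop 20.7 rect [ 442.8 -318.9] [90.2 64.2] 16.0 rgb [204. 146.  93.]
scene px [189. 173.] n 428 ztop 8.1 rect [ 498.9 -455.2] [85.6 62.2] 19.3 rgb [214. 154.  98.]
scene px [346. 229.] n 3935 ztop 37.1 rect [539.4  32.9] [228.6 122.5] -5.0 rgb [103.  64.  43.]
scene px [491. 242.] n 9320 ztop 79.0 rect [487.3 344.9] [249.1 204.8] 87.0 rgb [224. 174. 115.]
scene px [149. 206.] n 563 ztop 7.9 rect [ 646.3 -480.7] [91.1 63.2] 65.4 rgb [234. 134.  58.]
scene px [211. 211.] n 582 ztop 8.0 rect [ 601.3 -321.4] [86.3 65.4] 10.7 rgb [213. 153.  97.]
scene px [227. 283.] n 502 ztop 9.2 rect [ 774.  -173.8] [59.2 57.9] 29.1 rgb [ 70.  61. 133.]
scene px [430. 344.] n 8188 ztop 34.2 rect [769.2 255.4] [150.8  68.2] 89.2 rgb [185. 167. 148.]
```

View pics/scene4.png

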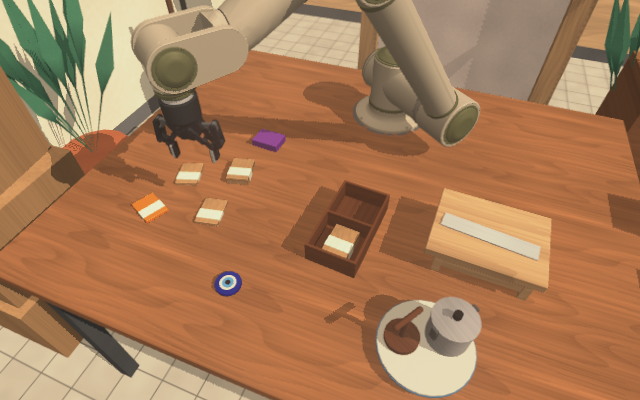

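```bash
python3 -m inch '[[0,0,0,0.001,-0.001,-0.05,1],[0,0,0,0.001,-0.001,-0.1,1],[0,0,0,0.001,-0.001,-0.14,1],[0,0,0,0.001,-0.001,-0.155,1],[0,0,0,0.001,-0.001,-0.165,1],[0,0,0,0.001,-0.001,-0.169,1],[0,0,0,0.001,-0.001,-0.169,1]]'
```

```text
time_s: 9.82
eef_pos: [0.6003, -0.3226, 0.0063]
orientation: [3.14, -0.001, 0.188]
contact_force: [0.3, -0.2, 0.6]
finger_gap: 0.0854
```

```bash
python3 -m inch '[[0,0,0,0,0,0,0.55],[0,0,0,0,0,0,0.55],[0,0,0,0,0,0,0.55],[0,0,0,0,0,0,0.55]]'
```

```text
time_s: 10.32
eef_pos: [0.5999, -0.3224, 0.0054]
orientation: [3.142, -0.0, 0.188]
contact_force: [0.5, -0.2, -0.6]
finger_gap: 0.0661
```

```bash
python3 -m inch '[[0,0,0,0,0,-0.002,0.55],[0,0,0,0,0,-0.003,0.55],[0,0,0,0,0,-0.003,0.55]]'
python3 - <<'E'
from look import *
im,d=snap('scene','scene5')
cv2.imwrite('pics/c5.png',cv2.resize(im[120:260,130:330,::-1],None,fx=4,fy=4,interpolation=cv2.INTER_CUBIC))
E
```

```text
time_s: 10.7
eef_pos: [0.5998, -0.3223, 0.0021]
orientation: [-3.141, 0.0, 0.188]
contact_force: [-0.4, -0.0, -0.3]
finger_gap: 0.0667
```

View pics/c5.png

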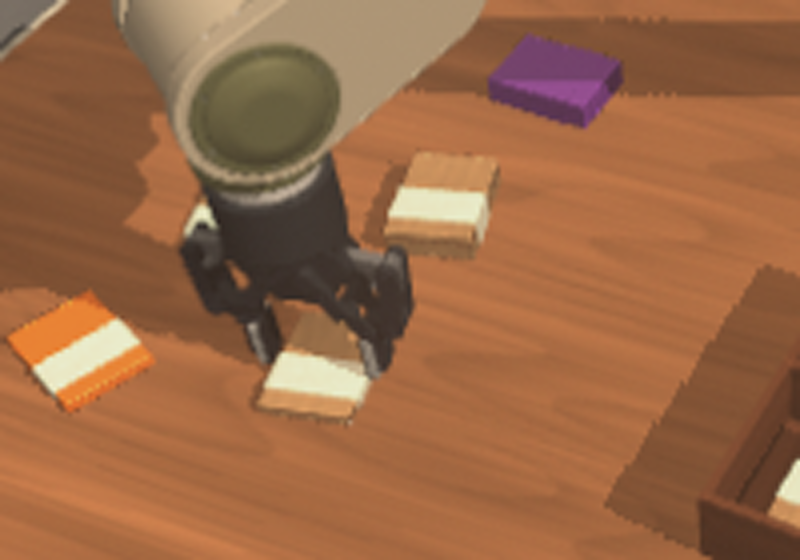

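```bash
python3 -m inch '[[0,0,0,0,0,-0.002,0.55],[0,0,0,0,0,-0.003,0.55],[0,0,0,0,0,-0.003,0.55]]'; python3 -m inch '[[0,0,0,0,0,-0.001,0.55],[0,0,0,0,0,-0.002,0.55],[0,0,0,0,0,-0.002,0.55]]'
```

```text
time_s: 11.12
eef_pos: [0.5998, -0.3223, -0.0008]
orientation: [-3.141, 0.0, 0.188]
contact_force: [0.3, -0.3, -0.4]
finger_gap: 0.0664
time_s: 11.5
eef_pos: [0.5998, -0.3223, -0.0028]
orientation: [-3.141, 0.0, 0.188]
contact_force: [0.4, -0.1, -0.3]
finger_gap: 0.066
```

```bash
python3 -m inch '[[0,0,0,0,0,-0.001,0.55],[0,0,0,0,0,-0.002,0.55],[0,0,0,0,0,-0.002,0.55]]'; python3 -m inch '[[0,0,0,0,0,-0.001,0.55],[0,0,0,0,0,-0.001,0.55]]';python3 -m inch '[[0,0,0,0,0,-0.001,0.55],[0,0,0,0,0,-0.001,0.55]]'
```

```text
time_s: 11.88
eef_pos: [0.5999, -0.3223, -0.0048]
orientation: [-3.141, 0.0, 0.188]
contact_force: [0.1, -0.4, 0.5]
finger_gap: 0.0662
time_s: 12.12
eef_pos: [0.5998, -0.3223, -0.0057]
orientation: [-3.142, 0.0, 0.188]
contact_force: [0.5, -0.4, -0.9]
finger_gap: 0.0661
time_s: 12.38
eef_pos: [0.5999, -0.3224, -0.0065]
orientation: [3.141, -0.0, 0.188]
contact_force: [0.1, 0.3, 1.8]
finger_gap: 0.0665
```

```bash
python3 -m inch '[[0,0,0,0,0,0.002,0.55],[0,0,0,0,0,0.002,0.3],[0,0,0,0,0,0.002,0],[0,0,0,0,0,0.002,-0.5],[0,0,0,0,0,0.002,-0.5],[0,0,0,0,0,0.002,-0.5]]'
python3 - <<'E'
from look import *
im,d=snap('scene','scene6')
cv2.imwrite('pics/c6.png',cv2.resize(im[120:260,130:330,::-1],None,fx=4,fy=4,interpolation=cv2.INTER_CUBIC))
E
```

```text
time_s: 13.12
eef_pos: [0.6002, -0.3226, -0.0038]
orientation: [3.141, -0.001, 0.188]
contact_force: [-1.2, -0.7, 6.1]
finger_gap: 0.0599
```

View pics/c6.png

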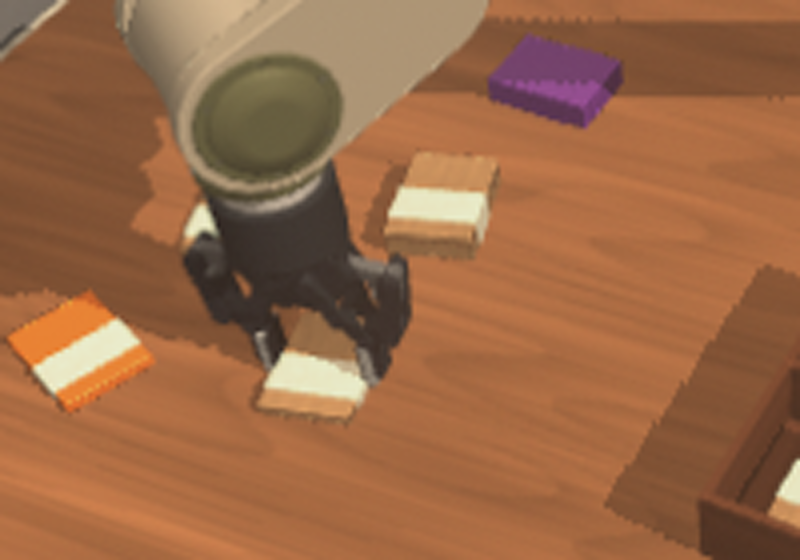

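```bash
python3 -m inch '[[0,0,0,0,0,0.03,-0.5],[0,0,0,0,0,0.08,-0.5],[0,0,0,0,0,0.13,-0.5],[0,0,0,0,0,0.15,-0.5],[0,0,0,0,0,0.15,-0.5]]'
cat > inbox.py <<'E'
from look import *
def inbox(cam,out):
    im,d=load(out);W=cloud(cam,d);im=im.astype(int)
    m=(W[...,0]>.41)&(W[...,0]<.67)&(W[...,1]>-.05)&(W[...,1]<.11)&(W[...,2]>.005)&(W[...,2]<.06)&(im[...,0]>125)
    m=cv2.morphologyEx(m.astype(np.uint8),cv2.MORPH_OPEN,np.ones((3,3)))
    n,l,s,c=cv2.connectedComponentsWithStats(m)
    for i in range(1,n):
        if s[i,4]>60:
            p=W[l==i]; z=np.percentile(p[:,2],70); q=p[abs(p[:,2]-z)<.004]
            print(cam,np.round(c[i]),s[i,4],'ztop %.1f'%(z*1000),*rect(q))
import sys
for a in sys.argv[1:]: inbox('scene' if a.startswith('scene') else 'top',a)
E
python3 - <<'E'
from look import *
im,d=snap('scene','scene7');snap('top','top7')
E
python3 inbox.py scene7 top7 scene4; python3 meas.py scene7
```

```text
time_s: 13.8
eef_pos: [0.6002, -0.3226, 0.1466]
orientation: [3.139, -0.002, 0.188]
contact_force: [-0.3, -0.7, -1.6]
finger_gap: 0.0598
scene [340. 241.] 814 ztop 35.6 [591.7  29.7] [83.6 62.8] -5.9
top [288. 185.] 217 ztop 36.4 [614.7  24.8] [61.5 43.1] -89.1
scene [340. 241.] 799 ztop 35.6 [591.9  30. ] [84.3 62.4] -5.4
scene px [447. 121.] n 2000 ztop 156.6 rect [191.2 177.1] [159.6  79. ] 89.9 rgb [106.  94.  70.]
scene px [268. 139.] n 479 ztop 20.5 rect [ 287.4 -306.6] [86.  66.1] 85.1 rgb [147.  77. 138.]
scene px [194. 168.] n 941 ztop 158.9 rect [ 605.  -318.8] [83.7 80.9] -1.6 rgb [159. 118.  89.]
scene px [240. 170.] n 564 ztop 20.7 rect [ 443.7 -319.2] [89.1 63.9] 14.1 rgb [204. 146.  94.]
scene px [346. 229.] n 3989 ztop 36.8 rect [539.4  32.8] [228.9 123. ] -5.0 rgb [103.  64.  43.]
scene px [491. 242.] n 9306 ztop 79.0 rect [486.2 345. ] [249.2 205. ] 87.0 rgb [224. 175. 115.]
scene px [149. 206.] n 566 ztop 8.1 rect [ 646.3 -481.2] [87.7 64.1] 66.3 rgb [234. 135.  56.]
scene px [227. 283.] n 500 ztop 9.0 rect [ 774.  -173.3] [59.6 57.9] 62.0 rgb [ 70.  60. 134.]
scene px [430. 344.] n 8165 ztop 34.2 rect [756.7 251.8] [147.2  69.3] -74.0 rgb [186. 168. 149.]
```

View pics/scene7.png

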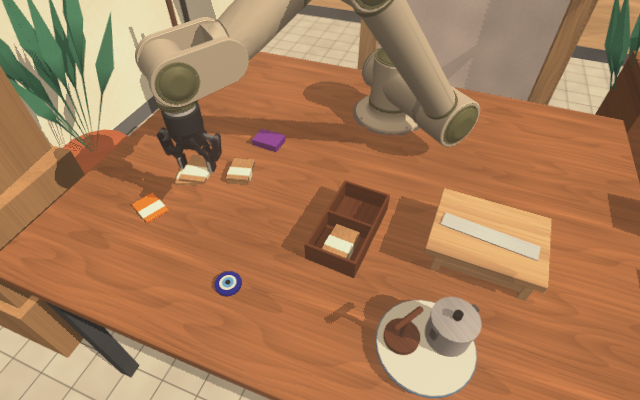

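```bash
python3 -m inch '[[0,0,-0.05,0,0.05,0,-0.5],[0,0,-0.1,0,0.1,0,-0.5],[0,0,-0.15,0,0.15,0,-0.5],[0,0,-0.2,0,0.2,0,-0.5],[0,0,-0.25,-0.003,0.25,0,-0.5],[0,0,-0.274,-0.006,0.3,0,-0.5],[0,0,-0.274,-0.006,0.351,0,-0.5],[0,0,-0.274,-0.006,0.351,0,-0.5],[0,0,-0.274,-0.006,0.351,-0.03,-0.5],[0,0,-0.274,-0.006,0.351,-0.06,-0.5],[0,0,-0.274,-0.006,0.351,-0.06,-0.5]]'
python3 - <<'E'
from look import *
im,d=snap('scene','scene8')
cv2.imwrite('pics/c8.png',cv2.resize(im[130:290,250:450,::-1],None,fx=3.7,fy=3.7,interpolation=cv2.INTER_CUBIC))
E
```

```text
time_s: 15.28
eef_pos: [0.5924, 0.0281, 0.0825]
orientation: [-3.141, 0.006, -0.087]
contact_force: [-0.4, 0.3, -0.1]
finger_gap: 0.0601
```

View pics/c8.png

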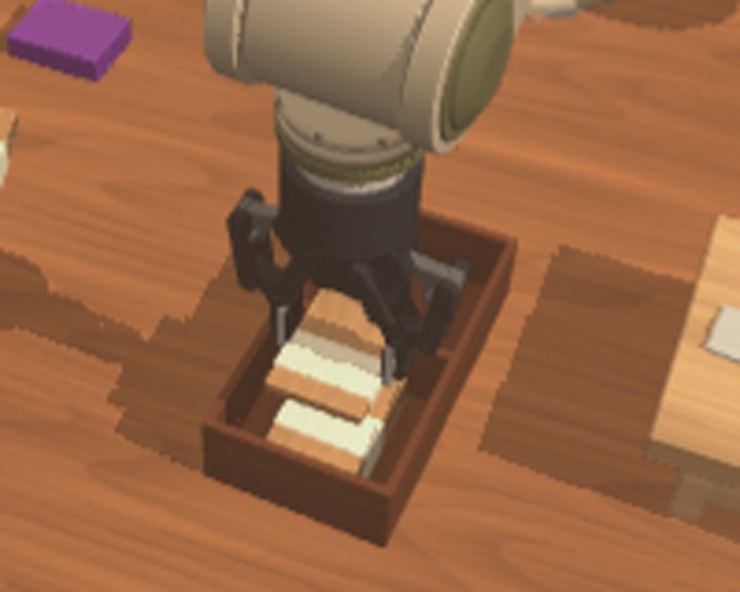

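```bash
python3 -m inch '[[0,0,0,0.0015,0,-0.02,-0.5],[0,0,0,0.0015,0,-0.038,-0.5],[0,0,0,0.0015,0,-0.045,-0.5],[0,0,0,0.0015,0,-0.048,-0.5],[0,0,0,0.0015,0,-0.048,-0.5],[0,0,0,0.0015,0,-0.048,-0.5]]'
```

```text
time_s: 16.08
eef_pos: [0.5957, 0.0286, 0.038]
orientation: [3.142, -0.001, -0.086]
contact_force: [-0.1, -0.5, -0.9]
finger_gap: 0.0599
```

```bash
python3 -m inch '[[0,0,0,-0.001,0,-0.002,-0.5],[0,0,0,-0.001,0,-0.004,-0.5],[0,0,0,-0.001,0,-0.004,-0.5]]'
```

```text
time_s: 16.45
eef_pos: [0.5943, 0.0286, 0.0331]
orientation: [-3.142, 0.0, -0.086]
contact_force: [0.6, 0.1, -1.1]
finger_gap: 0.0599
```

```bash
python3 -m inch '[[0,0,0,0,0,-0.001,-0.5],[0,0,0,0,0,-0.001,0.6],[0,0,0,0,0,-0.001,0.6],[0,0,0,0,0,-0.001,0.6],[0,0,0,0,0,-0.001,0.6]]'; python3 -m inch '[[0,0,0,0,0,0.02,0.6],[0,0,0,0,0,0.06,0.6],[0,0,0,0,0,0.1,0.6],[0,0,0,0,0,0.14,0.8],[0,0,0,0,0,0.14,1]]'
```

```text
time_s: 17.08
eef_pos: [0.5944, 0.0286, 0.0324]
orientation: [-3.142, -0.0, -0.086]
contact_force: [-0.2, 0.9, -0.4]
finger_gap: 0.0682
time_s: 17.7
eef_pos: [0.5956, 0.0285, 0.1756]
orientation: [3.141, -0.007, -0.086]
contact_force: [0.1, 0.5, -0.2]
finger_gap: 0.0853
```

```bash
python3 -m inch '[[0,0,0.05,-0.022,-0.05,0,1],[0,0,0.1,-0.044,-0.1,0,1],[0,0,0.15,-0.066,-0.15,0,1],[0,0,0.2,-0.088,-0.2,0,1],[0,0,0.25,-0.11,-0.25,0,1],[0,0,0.3,-0.13,-0.3,0,1],[0,0,0.339,-0.152,-0.349,0,1],[0,0,0.339,-0.152,-0.349,0,1],[0,0,0.339,-0.152,-0.349,0,1],[0,0,0.339,-0.152,-0.349,0,1]]'
python3 - <<'E'
from look import *
im,d=snap('scene','scene9');snap('top','top9')
E
python3 inbox.py scene9 top9; python3 meas.py scene9 top9
```

```text
time_s: 18.95
eef_pos: [0.4428, -0.3192, 0.1721]
orientation: [-3.141, 0.0, 0.254]
contact_force: [-0.5, -0.3, -1.1]
finger_gap: 0.0855
scene [340. 240.] 872 ztop 44.6 [595.4  29.8] [86.1 63.6] -4.5
top [289. 193.] 677 ztop 45.2 [593.6  25.7] [85.3 62.7] -4.3
scene px [434. 123.] n 2415 ztop 157.7 rect [209.2 143. ] [179.8  94.8] 82.0 rgb [108.  95.  70.]
scene px [268. 139.] n 471 ztop 20.6 rect [ 288.6 -306. ] [86. 66.] 86.5 rgb [148.  77. 143.]
scene px [240. 170.] n 567 ztop 20.7 rect [ 442.9 -319. ] [87.8 63.2] 13.9 rgb [204. 146.  93.]
scene px [189. 173.] n 421 ztop 8.1 rect [ 497.3 -455.5] [85.  62.5] 18.7 rgb [214. 153.  98.]
scene px [346. 229.] n 3963 ztop 43.9 rect [539.   33.7] [229.8 122.7] -5.2 rgb [104.  64.  43.]
scene px [491. 242.] n 9302 ztop 79.0 rect [486.2 344.9] [249.  206.5] 87.0 rgb [224. 174. 114.]
scene px [149. 206.] n 564 ztop 7.9 rect [ 645.8 -482. ] [87.1 63.6] 65.8 rgb [234. 134.  57.]
scene px [227. 283.] n 500 ztop 9.1 rect [ 774.4 -172.7] [59.7 56.9] 68.8 rgb [ 69.  60. 133.]
scene px [430. 344.] n 8182 ztop 34.2 rect [756.8 252.2] [148.6  69.2] -73.3 rgb [185. 166. 148.]
top px [210. 139.] n 3294 ztop 35.8 rect [730.8 238. ] [156.3  61.2] -44.4 rgb [154. 140. 115.]
top px [360. 137.] n 264 ztop 10.0 rect [ 771.9 -176.6] [54.8 54.6] 42.2 rgb [ 81.5  94.5 120.5]
top px [468. 179.] n 504 ztop 9.0 rect [ 645.1 -486.5] [87.8 63.7] 65.6 rgb [203. 107.  31.]
top px [289. 200.] n 2081 ztop 44.9 rect [550.9  23.8] [195.  118.9] -4.7 rgb [96. 55. 31.]
top px [172. 230.] n 6857 ztop 79.5 rect [485.9 341.2] [252.  202.4] 86.9 rgb [202. 151.  91.]
top px [422. 310.] n 208 ztop 22.2 rect [ 276.6 -341.7] [78.1 35.3] -40.1 rgb [118.   55.  121.5]
top px [212. 348.] n 642 ztop 193.0 rect [189.4 185. ] [86.8 59. ] 8.8 rgb [178. 154. 118.]
top px [260. 358.] n 350 ztop 175.8 rect [163.4  85.5] [35.1 20.9] 31.2 rgb [88.  74.5 58. ]
```

View pics/scene9.png

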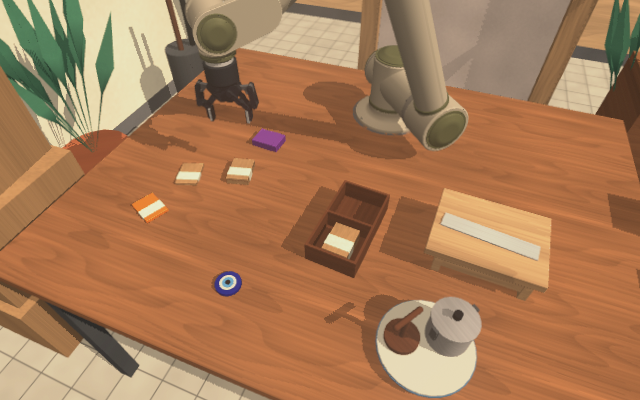

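```bash
python3 -m inch '[[0,0,0,-0.001,-0.001,-0.05,1],[0,0,0,-0.001,-0.001,-0.1,1],[0,0,0,-0.001,-0.001,-0.14,1],[0,0,0,-0.001,-0.001,-0.16,1],[0,0,0,-0.001,-0.001,-0.171,1],[0,0,0,-0.001,-0.001,-0.171,1],[0,0,0,-0.001,-0.001,-0.171,1]]';  python3 -m inch '[[0,0,0,0,0,0,0.3],[0,0,0,0,0,0,-0.5],[0,0,0,0,0,0,-0.5],[0,0,0,0,0,0,-0.5],[0,0,0,0,0,0,-0.5],[0,0,0,0,0,0,-0.5]]'
```

```text
time_s: 19.92
eef_pos: [0.4418, -0.3216, 0.0022]
orientation: [3.14, -0.001, 0.253]
contact_force: [0.8, -0.1, 0.7]
finger_gap: 0.0857
time_s: 20.68
eef_pos: [0.4416, -0.3217, 0.0024]
orientation: [3.14, -0.001, 0.253]
contact_force: [-1.1, 0.6, 7.5]
finger_gap: 0.0608
```

```bash
python3 -m inch '[[0,0,0,0,0,0.03,-0.5],[0,0,0,0,0,0.08,-0.5],[0,0,0,0,0,0.13,-0.5],[0,0,0,0,0,0.13,-0.5]]'; python3 -m inch '[[0,0,-0.05,0.006,0.05,0,-0.5],[0,0,-0.1,0.012,0.1,0,-0.5],[0,0,-0.15,0.018,0.15,0,-0.5],[0,0,-0.2,0.024,0.2,0,-0.5],[0,0,-0.25,0.03,0.25,0,-0.5],[0,0,-0.3,0.036,0.3,0,-0.5],[0,0,-0.338,0.041,0.356,0,-0.5],[0,0,-0.338,0.041,0.356,0,-0.5],[0,0,-0.338,0.041,0.356,-0.03,-0.5],[0,0,-0.338,0.041,0.356,-0.04,-0.5],[0,0,-0.338,0.041,0.356,-0.04,-0.5]]'
python3 - <<'E'
from look import *
im,d=snap('scene','scene10')
cv2.imwrite('pics/c10.png',cv2.resize(im[110:290,250:450,::-1],None,fx=3.3,fy=3.3,interpolation=cv2.INTER_CUBIC))
E
```

```text
time_s: 21.18
eef_pos: [0.4425, -0.3225, 0.1351]
orientation: [3.135, -0.004, 0.253]
contact_force: [0.3, -0.2, -2.3]
finger_gap: 0.0605
time_s: 22.55
eef_pos: [0.4821, 0.0341, 0.0908]
orientation: [-3.141, 0.002, -0.086]
contact_force: [0.3, 0.3, -1.0]
finger_gap: 0.0605
```

View pics/c10.png

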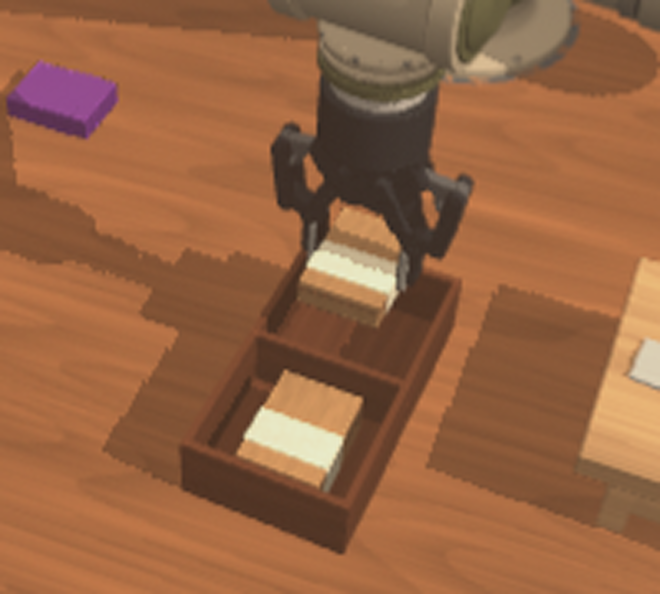

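```bash
python3 -m inch '[[0,0,0,0,0,-0.02,-0.5],[0,0,0,0,0,-0.04,-0.5],[0,0,0,0,0,-0.06,-0.5],[0,0,0,0,0,-0.07,-0.5],[0,0,0,0,0,-0.074,-0.5],[0,0,0,0,0,-0.074,-0.5],[0,0,0,0,0,-0.074,-0.5]]'
```

```text
time_s: 23.48
eef_pos: [0.4827, 0.0346, 0.0179]
orientation: [3.141, -0.001, -0.085]
contact_force: [0.1, 0.4, -1.5]
finger_gap: 0.0606
```

```bash
python3 -m inch '[[0,0,0,0,0,-0.003,-0.5],[0,0,0,0,0,-0.006,-0.5],[0,0,0,0,0,-0.008,-0.5],[0,0,0,0,0,-0.008,-0.5]]'
```

```text
time_s: 23.98
eef_pos: [0.4823, 0.0346, 0.0091]
orientation: [-3.142, 0.0, -0.085]
contact_force: [0.5, -0.5, -2.1]
finger_gap: 0.0607
```

```bash
python3 -m inch '[[0,0,0,0,0,0,0.5],[0,0,0,0,0,0,0.6],[0,0,0,0,0,0,0.6],[0,0,0,0,0,0,0.6],[0,0,0,0,0,0,0.6]]'; python3 -m inch '[[0,0,0,0,0,0.02,0.6],[0,0,0,0,0,0.06,0.6],[0,0,0,0,0,0.11,0.6],[0,0,0,0,0,0.16,0.8],[0,0,0,0,0,0.16,1]]'
```

```text
time_s: 24.6
eef_pos: [0.4824, 0.0346, 0.0093]
orientation: [-3.142, -0.0, -0.085]
contact_force: [0.8, -0.1, -0.6]
finger_gap: 0.0684
time_s: 25.22
eef_pos: [0.4838, 0.0345, 0.1726]
orientation: [3.141, -0.007, -0.085]
contact_force: [0.9, -0.1, -0.3]
finger_gap: 0.0857
```

```bash
python3 -m inch '[[0,0,0.05,0.002,-0.05,0,1],[0,0,0.1,0.004,-0.1,0,1],[0,0,0.15,0.006,-0.15,0,1],[0,0,0.2,0.008,-0.2,0,1],[0,0,0.25,0.01,-0.25,0,1],[0,0,0.3,0.012,-0.3,0,1],[0,0,0.35,0.014,-0.35,0,1],[0,0,0.399,0.016,-0.4,0,1],[0,0,0.399,0.016,-0.45,0,1],[0,0,0.399,0.016,-0.4916,0,1],[0,0,0.399,0.016,-0.4916,0,1],[0,0,0.399,0.016,-0.4916,0,1]]'
python3 - <<'E'
from look import *
im,d=snap('scene','scene11');snap('top','top11')
E
python3 inbox.py scene11 top11; python3 meas.py scene11 top11
```

```text
time_s: 26.72
eef_pos: [0.4982, -0.4562, 0.168]
orientation: [-3.139, 0.001, 0.314]
contact_force: [0.6, -0.3, -0.3]
finger_gap: 0.0852
scene [357. 210.] 544 ztop 27.7 [477.1  37. ] [72.3 62.6] -6.2
scene [340. 240.] 870 ztop 44.5 [595.2  30. ] [86.8 63.1] -4.4
top [289. 193.] 681 ztop 45.2 [594.7  25.7] [83.6 62.6] -4.6
top [287. 233.] 640 ztop 28.1 [483.7  31.3] [83.3 62.2] -4.6
scene px [431. 124.] n 2359 ztop 162.0 rect [234.7 156.4] [152.3  47.6] -74.8 rgb [106.  94.  68.]
scene px [268. 139.] n 482 ztop 20.5 rect [ 287.  -306.2] [86.4 68.5] 85.2 rgb [147.   76.  141.5]
scene px [189. 173.] n 432 ztop 8.1 rect [ 499.7 -455.4] [86.6 63.3] 19.4 rgb [213. 152.  97.]
scene px [347. 227.] n 4456 ztop 43.2 rect [538.7  33.3] [230.7 122.4] -5.0 rgb [106.  66.  45.]
scene px [491. 242.] n 9297 ztop 79.0 rect [486.7 344.7] [248.7 203.9] 87.0 rgb [223. 173. 114.]
scene px [149. 206.] n 564 ztop 7.9 rect [ 646.1 -481.2] [88.1 63.7] 65.8 rgb [233. 133.  57.]
scene px [227. 283.] n 500 ztop 9.1 rect [ 774.  -172.5] [58.2 57.9] -77.8 rgb [ 69.  60. 132.]
scene px [430. 344.] n 8179 ztop 34.3 rect [756.3 251.7] [147.1  70. ] -73.4 rgb [184. 165. 147.]
top px [210. 139.] n 3291 ztop 36.0 rect [728.1 235.3] [156.1  68.8] -44.2 rgb [151. 137. 113.]
top px [360. 136.] n 258 ztop 10.3 rect [ 772.2 -176.1] [55.8 53.9] 88.6 rgb [ 81.5  95.5 119. ]
top px [468. 179.] n 511 ztop 9.4 rect [ 646.1 -486.4] [87.4 62.6] 65.0 rgb [199. 105.  31.]
top px [288. 213.] n 3164 ztop 42.4 rect [535.1  25.1] [227.1 118.9] -4.8 rgb [105.  64.  36.]
top px [172. 230.] n 6854 ztop 79.5 rect [485.9 341.4] [250.9 201.9] 87.0 rgb [198. 148.  89.]
top px [235. 349.] n 1548 ztop 192.9 rect [184.9 133.3] [123.9  89. ] 42.8 rgb [161.5 140.  107. ]
```

View pics/scene11.png

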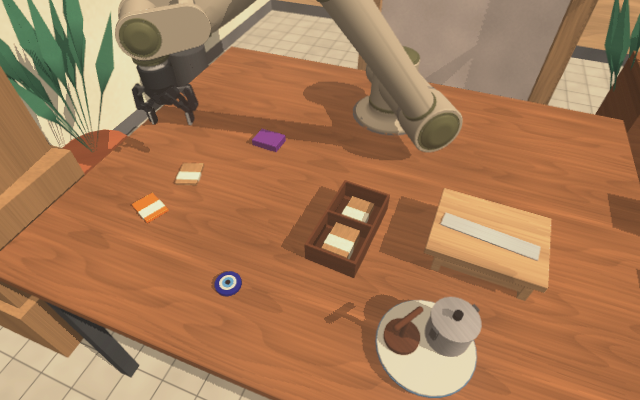

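```bash
python3 -m inch '[[0,0,0,0,-0.001,-0.05,1],[0,0,0,0,-0.001,-0.1,1],[0,0,0,0,-0.001,-0.14,1],[0,0,0,0,-0.001,-0.155,1],[0,0,0,0,-0.001,-0.168,1],[0,0,0,0,-0.001,-0.171,1],[0,0,0,0,-0.001,-0.171,0.7],[0,0,0,0,-0.001,-0.171,0.7]]'
```

```text
time_s: 27.82
eef_pos: [0.4987, -0.4583, -0.0007]
orientation: [3.14, -0.001, 0.314]
contact_force: [-0.3, -0.5, 0.6]
finger_gap: 0.0727
```

```bash
python3 -m inch '[[0,0,0,0,0,-0.002,0.7],[0,0,0,0,0,-0.003,0.6],[0,0,0,0,0,-0.003,0.3],[0,0,0,0,0,-0.003,-0.5],[0,0,0,0,0,-0.003,-0.5],[0,0,0,0,0,-0.003,-0.5]]'
```

```text
time_s: 28.58
eef_pos: [0.4986, -0.4582, -0.0042]
orientation: [3.141, -0.0, 0.314]
contact_force: [-0.1, -0.6, 4.8]
finger_gap: 0.0598
```

```bash
python3 -m inch '[[0,0,0,0,0,0.03,-0.5],[0,0,0,0,0,0.08,-0.5],[0,0,0,0,0,0.13,-0.5],[0,0,0,0,0,0.15,-0.5],[0,0,0,0,0,0.15,-0.5]]'
python3 - <<'E'
from look import *
im,d=snap('scene','scene12')
cv2.imwrite('pics/c12.png',cv2.resize(im[60:260,100:340,::-1],None,fx=3,fy=3,interpolation=cv2.INTER_CUBIC))
E
```

```text
time_s: 29.2
eef_pos: [0.4986, -0.4582, 0.1463]
orientation: [3.139, -0.001, 0.314]
contact_force: [-0.5, -0.0, -0.9]
finger_gap: 0.0597
```

View pics/c12.png

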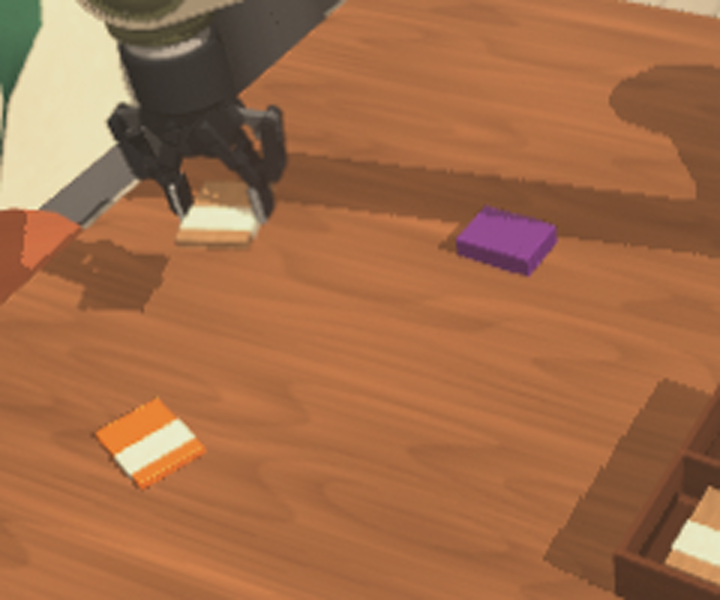

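```bash
python3 -m inch '[[0,0,-0.05,-0.002,0.05,0,-0.5],[0,0,-0.1,-0.004,0.1,0,-0.5],[0,0,-0.15,-0.006,0.15,0,-0.5],[0,0,-0.2,-0.008,0.2,0,-0.5],[0,0,-0.25,-0.01,0.25,0,-0.5],[0,0,-0.3,-0.012,0.3,0,-0.5],[0,0,-0.35,-0.014,0.35,0,-0.5],[0,0,-0.399,-0.016,0.4,0,-0.5],[0,0,-0.399,-0.016,0.45,0,-0.5],[0,0,-0.399,-0.016,0.4927,0,-0.5],[0,0,-0.399,-0.016,0.4927,0,-0.5],[0,0,-0.399,-0.016,0.4927,0,-0.5]]'
python3 - <<'E'
from look import *
snap('scene','scene13')
E
python3 inbox.py scene13
```

```text
time_s: 30.75
eef_pos: [0.4819, 0.0345, 0.1443]
orientation: [3.142, 0.002, -0.085]
contact_force: [-0.4, 0.2, -1.2]
finger_gap: 0.0602
scene [357. 210.] 553 ztop 27.8 [476.   36.8] [71.7 62.6] -5.2
scene [340. 240.] 876 ztop 44.6 [595.2  29.9] [86.1 62.8] -4.8
```

```bash
python3 -m inch '[[0,0,0,0,0,-0.03,-0.5],[0,0,0,0,0,-0.06,-0.5],[0,0,0,0,0,-0.09,-0.5],[0,0,0,0,0,-0.11,-0.5],[0,0,0,0,0,-0.115,-0.5],[0,0,0,0,0,-0.118,-0.5],[0,0,0,0,0,-0.118,-0.5],[0,0,0,0,0,-0.118,-0.5]]'
```

```text
time_s: 31.8
eef_pos: [0.4827, 0.0346, 0.0279]
orientation: [3.141, -0.001, -0.085]
contact_force: [-0.3, -0.3, -0.7]
finger_gap: 0.0599
```

```bash
python3 -m inch '[[0,0,0,0,0,-0.002,-0.5],[0,0,0,0,0,-0.0035,-0.5],[0,0,0,0,0,-0.0035,-0.5],[0,0,0,0,0,-0.0035,0.6],[0,0,0,0,0,-0.0035,0.6],[0,0,0,0,0,-0.0035,0.6],[0,0,0,0,0,-0.0035,0.6]]'; python3 -m inch '[[0,0,0,0,0,0.02,0.6],[0,0,0,0,0,0.06,0.6],[0,0,0,0,0,0.11,0.6],[0,0,0,0,0,0.16,0.8],[0,0,0,0,0,0.21,1],[0,0,0,0,0,0.21,1]]'
```

```text
time_s: 32.67
eef_pos: [0.4824, 0.0347, 0.0238]
orientation: [-3.142, -0.0, -0.085]
contact_force: [-0.2, -0.4, -0.3]
finger_gap: 0.068
time_s: 33.42
eef_pos: [0.4836, 0.0346, 0.2371]
orientation: [3.141, -0.007, -0.085]
contact_force: [0.2, 0.4, -0.5]
finger_gap: 0.0856
```

```bash
python3 - <<'E'
from look import *
im,d=snap('scene','scene14');snap('top','top14')
print(monitor.get_state()['joints'].round(3))
for c,o in(('top','top14'),('scene','scene14')):
    im,d=load(o);W=cloud(c,d)
    m=(W[...,2]>.074)&(W[...,2]<.088)&(W[...,0]>.35)&(W[...,0]<.62)&(W[...,1]>.14)&(W[...,1]<.5)
    h=cv2.cvtColor(im,cv2.COLOR_RGB2HSV)
    m&=(h[...,1]<60)
    print('slat',m.sum(),*rect(W[m]),np.median(W[m][:,2]))
E
python3 inbox.py scene14 top14
```

```text
[-0.174  0.262  1.47   0.     1.41   1.482]
slat 1007 [496.3 338.6] [210.   36.8] 82.7 0.08137080500587235
slat 1348 [497.9 341.8] [208.3  42.7] 83.1 0.08154402756676077
scene [358. 208.] 640 ztop 36.5 [479.8  36.7] [81.1 62.5] -5.2
scene [340. 240.] 874 ztop 44.5 [595.5  30.2] [85.1 62.6] -5.3
top [280. 234.] 123 ztop 37.2 [480.4  51.1] [39.8 23.6] -5.3
```

View pics/scene14.png

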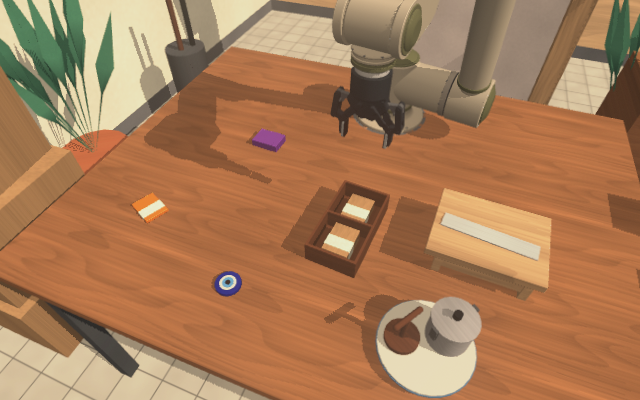

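All four cartons lie flat in the bays: tops at about 45 mm and 37 mm, rim at 56 mm. Next is the straightedge: press with shut fingers and drag it toward the box.

```bash
python3 -m inch '[[0,0,0.16,0.002,0.03,0,0],[0,0,0.32,0.004,0.06,0,-1],[0,0,0.48,0.006,0.1,0,-1],[0,0,0.64,0.008,0.14,0,-1],[0,0,0.8,0.01,0.18,0,-1],[0,0,0.96,0.012,0.22,0,-1],[0,0,1.12,0.014,0.26,0,-1],[0,0,1.28,0.015,0.3,0,-1],[0,0,1.42,0.015,0.3055,0,-1],[0,0,1.53,0.015,0.3055,0,-1],[0,0,1.53,0.015,0.3055,0,-1],[0,0,1.53,0.015,0.3055,0,-1]]'
```

```text
time_s: 35.02
eef_pos: [0.4972, 0.34, 0.2328]
orientation: [-3.14, 0.001, 1.442]
contact_force: [-0.2, -0.2, -0.2]
finger_gap: -0.0
```

```bash
python3 -m inch '[[0,0,0,0,0,-0.05,-1],[0,0,0,0,0,-0.1,-1],[0,0,0,0,0,-0.13,-1],[0,0,0,0,0,-0.14,-1],[0,0,0,0,0,-0.14,-1],[0,0,0,0,0,-0.14,-1]]'
```

```text
time_s: 35.78
eef_pos: [0.498, 0.3405, 0.0953]
orientation: [3.139, -0.001, 1.444]
contact_force: [-0.3, 0.2, -0.4]
finger_gap: 0.0
```

```bash
python3 -m inch '[[0,0,0,0,0,-0.004,-1],[0,0,0,0,0,-0.008,-1],[0,0,0,0,0,-0.01,-1],[0,0,0,0,0,-0.01,-1]]';python3 -m inch '[[0,0,0,0,0,-0.0015,-1],[0,0,0,0,0,-0.0015,-1]]'
```

```text
time_s: 36.28
eef_pos: [0.4973, 0.3402, 0.0836]
orientation: [-3.141, 0.0, 1.445]
contact_force: [0.5, -0.1, -0.3]
finger_gap: 0.0003
time_s: 36.52
eef_pos: [0.4975, 0.3403, 0.0831]
orientation: [3.141, -0.0, 1.445]
contact_force: [-0.4, -1.0, 4.7]
finger_gap: -0.0003
```

```bash
python3 -m inch '[[0,0,0,0,0,-0.001,-1],[0,0,0,0,0,-0.001,-1],[0,0,0,-0.0005,-0.004,-0.001,-1],[0,0,0,-0.001,-0.008,-0.001,-1],[0,0,0,-0.0015,-0.012,-0.001,-1],[0,0,0,-0.002,-0.016,-0.001,-1],[0,0,0,-0.0025,-0.02,-0.001,-1],[0,0,0,-0.0025,-0.02,-0.001,-1]]'
cat > slat.py <<'E'
from look import *
import sys
def slat(c,o,zr=(.074,.090)):
    im,d=load(o);W=cloud(c,d)
    m=(W[...,2]>zr[0])&(W[...,2]<zr[1])&(W[...,0]>.35)&(W[...,0]<.68)&(W[...,1]>-.15)&(W[...,1]<.5)
    h=cv2.cvtColor(im,cv2.COLOR_RGB2HSV)
    m&=(h[...,1]<60)&(h[...,2]>110)
    m=cv2.morphologyEx(m.astype(np.uint8),cv2.MORPH_OPEN,np.ones((2,2)))
    n,l,s,cc=cv2.connectedComponentsWithStats(m)
    for i in range(1,n):
        if s[i,4]>60:
            p=W[l==i];print('slat',c,np.round(cc[i]),s[i,4],*rect(p),'z %.4f'%np.median(p[:,2]),'y',p[:,1].min().round(4),p[:,1].max().round(4))
z=tuple(float(v) for v in sys.argv[1:3])
for c in('scene','top'):
    o=f'{c}_{sys.argv[3]}'; snap(c,o); slat(c,o,z)
E
python3 slat.py .074 .09 a
```

```text
time_s: 37.52
eef_pos: [0.496, 0.3207, 0.0831]
orientation: [3.138, -0.002, 1.445]
contact_force: [0.6, 0.2, 9.3]
finger_gap: 0.0002
slat scene [483. 234.] 1233 [805.3 290.4] [659.7 208.5] -6.6 z 0.0815 y 0.179 0.431
slat top [200. 229.] 461 [415.4 118.4] [418.3  63.3] 63.2 z 0.0811 y -0.0539 0.3073
```

View pics/scene_a.png

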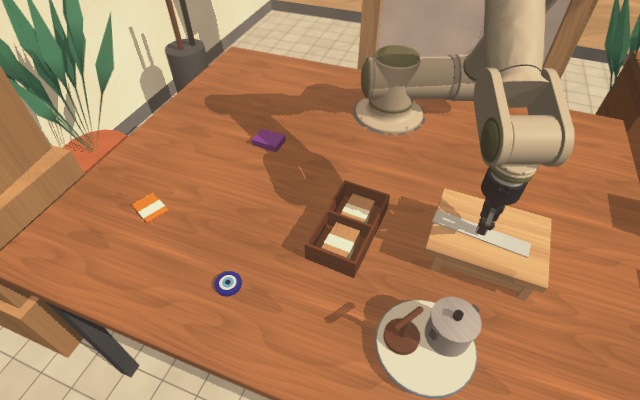

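```bash
sed -i "s/np.ones((2,2))))/XX/; s/np.ones((2,2)))/np.ones((3,3)))/" slat.py; python3 -m inch '[[0,0,0,-0.0005,-0.005,0,-1],[0,0,0,-0.001,-0.01,0,-1],[0,0,0,-0.002,-0.015,0,-1],[0,0,0,-0.0025,-0.02,0,-1],[0,0,0,-0.003,-0.025,0,-1],[0,0,0,-0.004,-0.03,0,-1],[0,0,0,-0.0045,-0.035,0,-1],[0,0,0,-0.005,-0.04,0,-1],[0,0,0,-0.0055,-0.044,0,-1],[0,0,0,-0.0055,-0.044,0,-1]]'; python3 slat.py .074 .09 b
```

```text
time_s: 38.88
eef_pos: [0.4907, 0.2766, 0.0831]
orientation: [3.138, -0.002, 1.445]
contact_force: [-0.0, 1.0, 10.5]
finger_gap: -0.0006
slat scene [463. 226.] 1171 [490.6 278.3] [208.2  42.9] 82.6 z 0.0817 y 0.1742 0.382
slat top [216. 230.] 454 [482.2 217.3] [92.4 37.3] 82.7 z 0.0817 y 0.1705 0.261
```

View pics/scene_b.png

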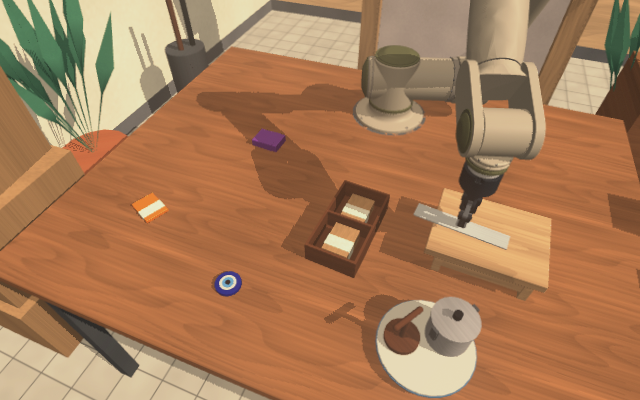

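```bash
python3 -m inch '[[0,0,0,0,0,0.02,-1],[0,0,0,0,0,0.06,0],[0,0,0,0,0,0.07,1],[0,0,0,-0.006,-0.04,0.07,1],[0,0,0,-0.0105,-0.0823,0.07,1],[0,0,0,-0.0105,-0.0823,0.07,1],[0,0,0,-0.0105,-0.0823,0.07,1]]'; python3 slat.py .074 .09 c
```

```text
time_s: 39.85
eef_pos: [0.4789, 0.1942, 0.1511]
orientation: [-3.141, -0.0, 1.444]
contact_force: [-0.2, 0.1, 0.5]
finger_gap: 0.0854
slat scene [462. 226.] 1251 [491.2 278.1] [207.6  43.1] 82.9 z 0.0817 y 0.1742 0.3818
```

View pics/scene_c.png

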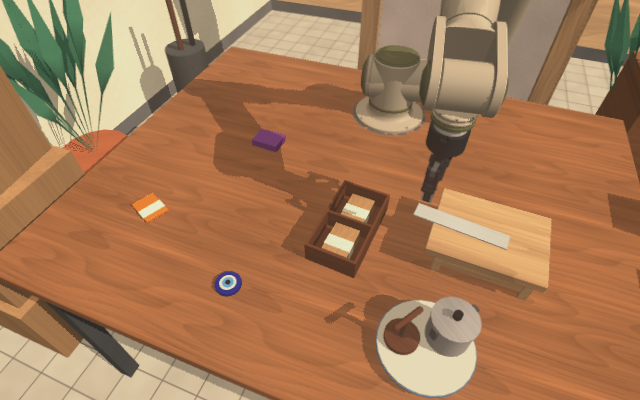

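```bash
python3 -m inch '[[0,0,0,0,0,-0.03,1],[0,0,0,0,0,-0.06,1],[0,0,0,0,0,-0.08,1],[0,0,0,0,0,-0.088,1],[0,0,0,0,0,-0.088,1],[0,0,0,0,0,-0.088,0.5],[0,0,0,0,0,-0.088,0.1],[0,0,0,0,0,-0.088,0.1]]'; python3 slat.py .070 .095 d;  python3 - <<'E'
from look import *
im,d=load('scene_d')
cv2.imwrite('pics/cd.png',cv2.resize(im[100:270,350:560,::-1],None,fx=3.4,fy=3.4,interpolation=cv2.INTER_CUBIC))
E
```

```text
time_s: 40.95
eef_pos: [0.479, 0.194, 0.0637]
orientation: [3.141, -0.0, 1.445]
contact_force: [-0.2, -0.4, -0.0]
finger_gap: 0.047
slat scene [469. 228.] 1093 [492.8 293.2] [177.6  41.9] 82.9 z 0.0816 y 0.2052 0.3822
slat top [163. 223.] 160 [500.5 360.8] [35.6 34.3] -6.7 z 0.0812 y 0.3437 0.3783
```

View pics/cd.png

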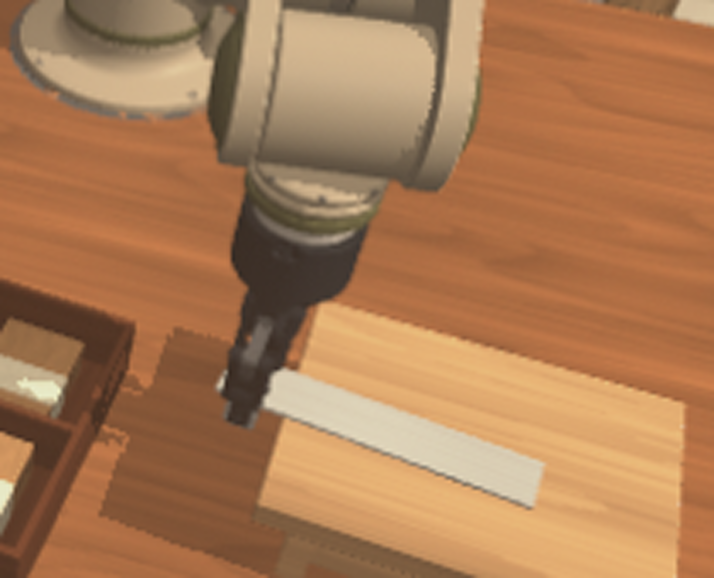

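```bash
python3 -m inch '[[0,0,0,0,0,-0.002,0.1],[0,0,0,0,0,-0.002,0],[0,0,0,0,0,-0.002,-0.3],[0,0,0,0,0,-0.002,-0.5],[0,0,0,0,0,-0.002,-0.5],[0,0,0,0,0,-0.002,-0.5]]'
```

```text
time_s: 41.8
eef_pos: [0.4789, 0.1939, 0.0614]
orientation: [3.142, 0.0, 1.445]
contact_force: [-0.6, -0.8, 2.9]
finger_gap: 0.0381
```

```bash
python3 -m inch '[[0,0,0,0,0,0.005,-0.5],[0,0,0,0,0,0.02,-0.5],[0,0,0,0,0,0.035,-0.5],[0,0,0,0,0,0.05,-0.5],[0,0,0,0,0,0.05,-0.5]]'; python3 slat.py .10 .16 e;  python3 - <<'E'
from look import *
im,d=load('scene_e')
cv2.imwrite('pics/ce.png',cv2.resize(im[100:270,350:560,::-1],None,fx=3.4,fy=3.4,interpolation=cv2.INTER_CUBIC))
W=cloud('scene',d);h=cv2.cvtColor(im,cv2.COLOR_RGB2HSV)
m=(W[...,2]>.09)&(W[...,2]<.18)&(h[...,1]<60)&(h[...,2]>150)&(W[...,0]<.6)&(W[...,1]>.2)&(W[...,1]<.45)
p=W[m]; print(np.polyfit(p[:,1],p[:,2],1),m.sum())
E
```

```text
time_s: 42.42
eef_pos: [0.4794, 0.194, 0.1122]
orientation: [3.139, -0.001, 1.445]
contact_force: [-0.4, -0.5, -1.4]
finger_gap: 0.0382
slat scene [475. 214.] 1146 [494. 294.] [177.8  45.4] 84.4 z 0.1312 y 0.2047 0.3836
slat top [157. 220.] 158 [500.6 361.8] [36.6 30.8] -3.1 z 0.1293 y 0.3471 0.3774
[-0.01538259  0.13584229] 1145
```

View pics/ce.png

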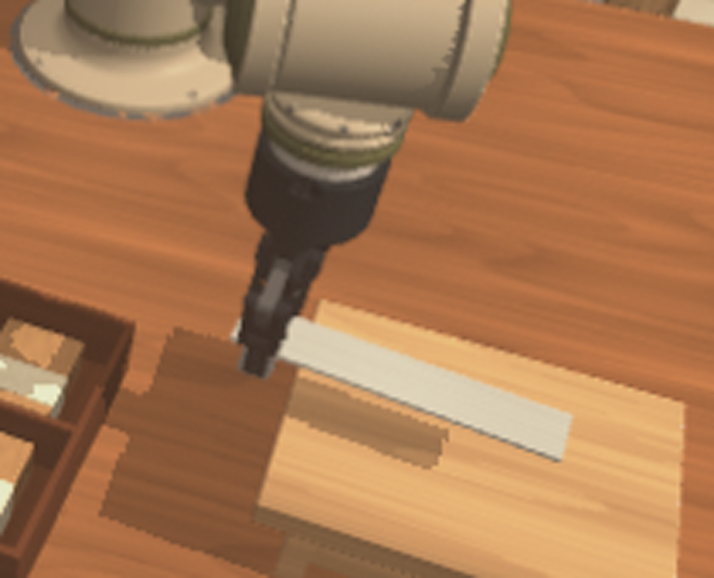

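```bash
python3 -m inch '[[0,0,0.005,-0.006,-0.03,0,-0.5],[0,0,0.01,-0.012,-0.06,0,-0.5],[0,0,0.015,-0.018,-0.09,0,-0.5],[0,0,0.02,-0.025,-0.12,0,-0.5],[0,0,0.025,-0.032,-0.15,0,-0.5],[0,0,0.03,-0.038,-0.18,0,-0.5],[0,0,0.035,-0.045,-0.21,0,-0.5],[0,0,0.041,-0.0508,-0.238,0,-0.5],[0,0,0.041,-0.0508,-0.238,0,-0.5],[0,0,0.041,-0.0508,-0.238,0,-0.5]]'; python3 slat.py .10 .16 f;  python3 - <<'E'
from look import *
im,d=load('scene_f')
cv2.imwrite('pics/cf.png',cv2.resize(im[80:290,240:480,::-1],None,fx=2.8,fy=2.8,interpolation=cv2.INTER_CUBIC))
W=cloud('scene',d);h=cv2.cvtColor(im,cv2.COLOR_RGB2HSV)
m=(W[...,2]>.09)&(W[...,2]<.18)&(h[...,1]<60)&(h[...,2]>150)&(W[...,0]<.5)&(W[...,0]>.38)&(W[...,1]>-.02)&(W[...,1]<.2)
p=W[m]; print(np.polyfit(p[:,1],p[:,2],1),m.sum())
E
```

```text
time_s: 43.78
eef_pos: [0.4279, -0.0436, 0.111]
orientation: [-3.141, -0.0, 1.486]
contact_force: [-0.3, -0.1, -1.6]
finger_gap: 0.0378
slat scene [373. 170.] 873 [435.4  51.8] [188.2  48.9] 86.7 z 0.1301 y -0.0413 0.146
slat top [257. 244.] 478 [441.1  99.7] [85.  38.8] 84.5 z 0.1297 y 0.0566 0.1417
[-0.00985661  0.13060079] 779
```

View pics/cf.png

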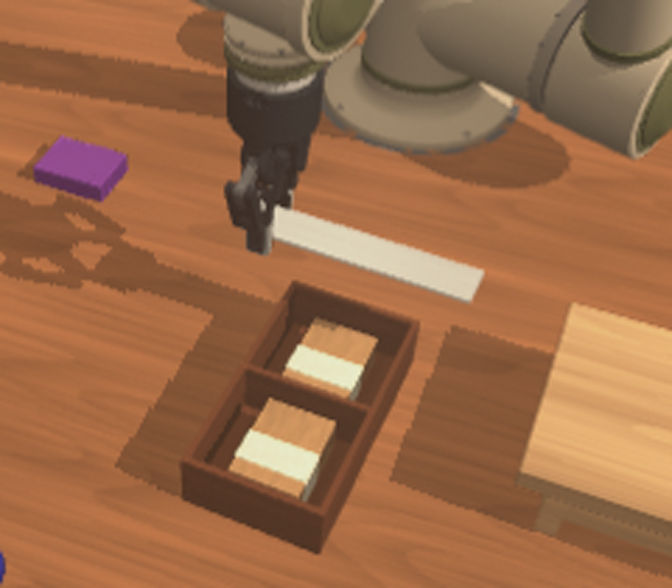

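```bash
python3 -m inch '[[0,0,0,0,0,-0.02,-0.5],[0,0,0,0,0,-0.04,-0.5],[0,0,0,0,0,-0.06,-0.5],[0,0,0,0,0,-0.066,-0.5],[0,0,0,0,0,-0.066,-0.5],[0,0,0,0,0,-0.066,-0.5]]'; python3 -m inch '[[0,0,0,0,0,-0.002,-0.5],[0,0,0,0,0,-0.003,-0.5],[0,0,0,0,0,-0.003,-0.5]]'
```

```text
time_s: 44.62
eef_pos: [0.4284, -0.044, 0.0459]
orientation: [3.14, 0.0, 1.486]
contact_force: [-0.9, 0.2, -1.2]
finger_gap: 0.0379
time_s: 45.0
eef_pos: [0.4281, -0.0441, 0.0423]
orientation: [3.142, -0.0, 1.486]
contact_force: [0.1, 0.8, -0.1]
finger_gap: 0.0377
```

```bash
python3 -m inch '[[0,0,0,0,0,-0.0015,-0.5],[0,0,0,0,0,-0.0015,-0.5]]'; python3 -m inch '[[0,0,0,0,0,-0.001,-0.5],[0,0,0,0,0,-0.001,-0.5]]'; python3 -m inch '[[0,0,0,0,0,-0.001,-0.5],[0,0,0,0,0,-0.001,-0.5]]'; python3 -c "
from look import *
print(monitor.get_state()['moment'])"
```

```text
time_s: 45.25
eef_pos: [0.428, -0.0441, 0.0407]
orientation: [-3.141, -0.0, 1.486]
contact_force: [0.4, -0.6, -0.3]
finger_gap: 0.0379
time_s: 45.5
eef_pos: [0.428, -0.0441, 0.0398]
orientation: [-3.141, -0.0, 1.486]
contact_force: [-0.3, 0.1, -0.3]
finger_gap: 0.0379
time_s: 45.75
eef_pos: [0.4281, -0.044, 0.0388]
orientation: [-3.141, -0.0, 1.486]
contact_force: [1.2, 0.4, -0.4]
finger_gap: 0.0377
[-0.03755929 -0.00667802  0.00163027]
```

```bash
python3 -m inch '[[0,0,0,0,0,-0.001,-0.5],[0,0,0,0,0,-0.001,-0.5]]'; python3 -c "
from look import *
print(monitor.get_state()['moment'])";  python3 -m inch '[[0,0,0,0,0,-0.001,-0.5],[0,0,0,0,0,-0.001,-0.5]]';python3 -c "
from look import *
print(monitor.get_state()['moment'])"; python3 slat.py .05 .07 g;  python3 - <<'E'
from look import *
im,d=load('scene_g')
cv2.imwrite('pics/cg.png',cv2.resize(im[80:290,240:480,::-1],None,fx=2.8,fy=2.8,interpolation=cv2.INTER_CUBIC))
W=cloud('scene',d);h=cv2.cvtColor(im,cv2.COLOR_RGB2HSV)
m=(W[...,2]>.05)&(W[...,2]<.08)&(h[...,1]<60)&(h[...,2]>150)&(W[...,0]<.5)&(W[...,0]>.38)&(W[...,1]>-.02)&(W[...,1]<.2)
p=W[m]; print(np.polyfit(p[:,1],p[:,2],1),m.sum())
E
```

```text
time_s: 46.0
eef_pos: [0.4281, -0.0441, 0.0378]
orientation: [3.142, -0.0, 1.486]
contact_force: [-0.4, -0.7, 0.0]
finger_gap: 0.0381
[0.02829979 0.01501107 0.01931741]
time_s: 46.25
eef_pos: [0.4281, -0.0441, 0.037]
orientation: [3.141, 0.0, 1.486]
contact_force: [-1.8, -0.4, 5.1]
finger_gap: 0.0377
[0.12198022 0.18758537 0.09815875]
slat scene [370. 191.] 816 [436.8  50.9] [188.2  41.9] 84.6 z 0.0590 y -0.0414 0.1454
slat top [260. 247.] 420 [441.8  98.3] [84.9 38.4] 85.7 z 0.0597 y 0.0552 0.1409
[0.01887588 0.05795933] 728
```

View pics/cg.png

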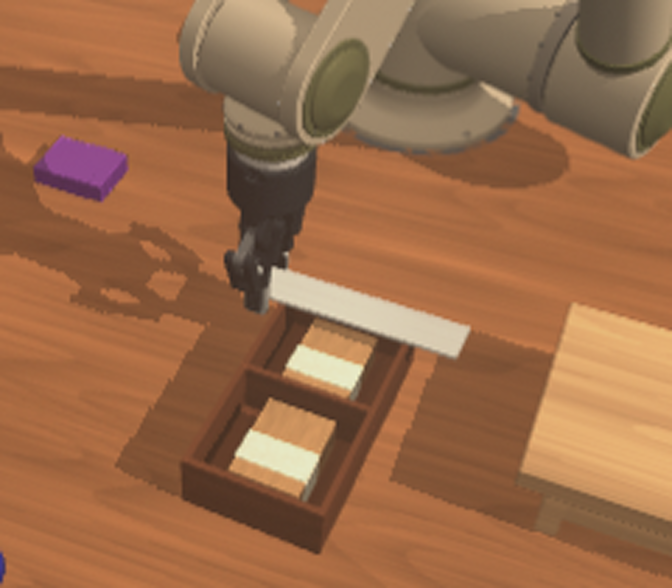

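```bash
python3 -m inch '[[0,0,0,0,0,0,-0.05],[0,0,0,0,0,0,0.05],[0,0,0,0,0,0,0.05],[0,0,0,0,0,0,0.05]]'
cat > slope.py <<'E'
from look import *
import sys
x0,x1=float(sys.argv[2]),float(sys.argv[3])
for c in('scene','top'):
    im,d=snap(c,c+'_'+sys.argv[1]);W=cloud(c,d);h=cv2.cvtColor(im,cv2.COLOR_RGB2HSV)
    m=(W[...,2]>.05)&(W[...,2]<.08)&(h[...,1]<60)&(h[...,2]>140)&(W[...,0]<x1)&(W[...,0]>x0)&(W[...,1]>-.1)&(W[...,1]<.2)
    m=cv2.erode(m.astype(np.uint8),np.ones((3,3)))>0
    p=W[m]
    if len(p)<50: print(c,len(p)); continue
    A=np.c_[p[:,:2]-p[:,:2].mean(0),np.ones(len(p))]
    print(c,'n',len(p),'slopes x,y',np.linalg.lstsq(A,p[:,2],rcond=None)[0].round(4),*rect(p),'y',p[:,1].min().round(4),p[:,1].max().round(4))
E
python3 slope.py h .38 .5
```

```text
time_s: 46.85
eef_pos: [0.4281, -0.0441, 0.0368]
orientation: [-3.142, -0.0, 1.486]
contact_force: [0.5, 0.0, 0.6]
finger_gap: 0.045
scene n 609 slopes x,y [ 0.0182 -0.0014  0.0577] [439.4  50.2] [183.3  34.6] 83.9 y -0.0391 0.1415
top n 315 slopes x,y [-0.0028  0.0007  0.0577] [441.5  99.3] [76.7 32.4] 85.1 y 0.0604 0.1385
```

```bash
python3 -m inch '[[0,0,0,0,0,0.0005,0.05],[0,0,0,0,0,0.0005,0],[0,0,0,0,0,0.0005,-0.1],[0,0,0,0,0,0.0005,-0.2],[0,0,0,0,0,0.0005,-0.5],[0,0,0,0,0,0.0005,-0.5]]';python3 -c "
from look import *
print(monitor.get_state()['moment'])"; python3 slope.py i .38 .5
```

```text
time_s: 47.7
eef_pos: [0.4281, -0.0441, 0.0374]
orientation: [3.141, 0.0, 1.486]
contact_force: [-0.2, 0.9, 2.8]
finger_gap: 0.038
[0.05144273 0.07512445 0.0183303 ]
scene n 612 slopes x,y [0.0152 0.0111 0.0586] [438.6  50.4] [181.6  35. ] 83.9 y -0.0384 0.1424
top n 322 slopes x,y [-0.0415  0.0168  0.0594] [441.5  99.5] [76.5 32.2] 85.5 y 0.0606 0.1382
```

```bash
python3 -m inch '[[-0.01,0,0,0,0,0.0002,-0.5],[-0.02,0,0,0,0,0.0003,-0.5],[-0.02,0,0,0,0,0.0003,-0.5]]';python3 -c "
from look import *
print(monitor.get_state()['moment'])"; python3 slope.py j .38 .5
```

```text
time_s: 48.18
eef_pos: [0.4282, -0.0441, 0.0377]
orientation: [3.139, 0.02, 1.486]
contact_force: [-0.5, -2.0, 5.2]
finger_gap: 0.0376
[-0.2591956   0.07161389 -0.02269866]
scene n 622 slopes x,y [0.0211 0.0003 0.0577] [438.8  51.4] [181.6  35.6] 84.2 y -0.0376 0.1429
top n 288 slopes x,y [-0.0331 -0.0141  0.0573] [441.6 102.7] [71.4 31.8] 86.0 y 0.0661 0.1388
```

```bash
python3 -m inch '[[0,0,0,0.006,-0.0005,0,-0.5],[0,0,0,0.012,-0.001,0,-0.5],[0,0,0,0.018,-0.0015,0,-0.5],[0,0,0,0.024,-0.002,0,-0.5],[0,0,0,0.03,-0.0025,0,-0.5],[0,0,0,0.036,-0.003,0,-0.5]]';python3 -c "
from look import *
print(monitor.get_state()['moment'])"; python3 slope.py k .40 .54
```

```text
time_s: 49.02
eef_pos: [0.4635, -0.0467, 0.0375]
orientation: [-3.141, 0.019, 1.486]
contact_force: [-3.8, -0.3, 7.6]
finger_gap: 0.0378
[0.21651461 0.54201257 0.05850033]
scene n 665 slopes x,y [0.0113 0.0045 0.0581] [472.7  49.3] [181.1  35.5] 85.3 y -0.0397 0.1405
top n 281 slopes x,y [-0.0165 -0.0007  0.0583] [477.7 100.5] [69.7 33.7] 84.5 y 0.0643 0.1348
```

```bash
python3 -m inch '[[-0.004,0,0,0.005,-0.0005,0,-0.5],[-0.006,0,0,0.01,-0.001,0,-0.5],[-0.006,0,0,0.016,-0.0015,0,-0.5],[-0.006,0,0,0.022,-0.002,0,-0.5],[-0.006,0,0,0.028,-0.0025,0,-0.5],[-0.006,0,0,0.034,-0.003,0,-0.5],[-0.006,0,0,0.04,-0.0035,0,-0.5],[-0.006,0,0,0.046,-0.004,0,-0.5],[-0.006,0,0,0.052,-0.0045,0,-0.5]]';python3 -c "
from look import *
print(monitor.get_state()['moment'])"; python3 slope.py l .45 .60
```

```text
time_s: 50.25
eef_pos: [0.5155, -0.0512, 0.0376]
orientation: [3.141, 0.025, 1.486]
contact_force: [-3.0, -0.1, 7.6]
finger_gap: 0.0379
[0.13861811 0.50647033 0.08884193]
scene n 764 slopes x,y [0.0147 0.0017 0.0579] [525.2  44.5] [182.3  37.2] 84.4 y -0.0448 0.1356
top n 245 slopes x,y [-0.0193 -0.007   0.0576] [530.4  98.9] [63.8 34.5] 82.5 y 0.0656 0.131
```

```bash
python3 -m inch '[[0,0,0,0.006,-0.0005,0,-0.5],[0,0,0,0.012,-0.001,0,-0.5],[0,0,0,0.018,-0.0015,0,-0.5],[0,0,0,0.024,-0.002,0,-0.5],[0,0,0,0.03,-0.0025,0,-0.5],[0,0,0,0.036,-0.003,0,-0.5],[0,0,0,0.042,-0.0035,0,-0.5],[0,0,0,0.048,-0.004,0,-0.5],[0,0,0,0.054,-0.0045,0,-0.5],[0,0,0,0.06,-0.005,0,-0.5]]';python3 -c "
from look import *
print(monitor.get_state()['moment'])"; python3 slope.py m .50 .68
```

```text
time_s: 51.6
eef_pos: [0.5756, -0.0562, 0.0377]
orientation: [3.141, 0.025, 1.486]
contact_force: [-3.8, 0.7, 7.8]
finger_gap: 0.0378
[0.18075803 0.53637014 0.03678496]
scene n 862 slopes x,y [0.0105 0.0019 0.0578] [585.4  40.2] [180.8  36.7] 84.5 y -0.0494 0.131
top n 240 slopes x,y [-0.024   0.006   0.0579] [589.2  93.9] [63.8 31.9] 87.2 y 0.0615 0.1264
```

```bash
python3 -m inch '[[0,0,0,0.006,-0.0005,0,-0.5],[0,0,0,0.012,-0.001,0,-0.5],[0,0,0,0.018,-0.0015,0,-0.5],[0,0,0,0.024,-0.002,0,-0.5],[0,0,0,0.03,-0.0025,0,-0.5],[0,0,0,0.036,-0.003,0,-0.5],[0,0,0,0.042,-0.0035,0,-0.5],[0,0,0,0.048,-0.004,0,-0.5],[0,0,0,0.054,-0.0045,0,-0.5],[0,0,0,0.06,-0.005,0,-0.5],[0,0,0,0.06,-0.005,0,-0.5]]';python3 -c "
from look import *
print(monitor.get_state()['moment'])"; python3 slope.py n .55 .72
```

```text
time_s: 53.08
eef_pos: [0.6364, -0.0613, 0.0377]
orientation: [3.139, 0.025, 1.486]
contact_force: [0.2, 0.4, 4.2]
finger_gap: 0.0378
[ 0.15631673 -0.02658032 -0.00371009]
scene n 1027 slopes x,y [ 0.003  -0.0002  0.0578] [645.3  34.1] [182.6  36.7] 84.3 y -0.0561 0.1261
top n 234 slopes x,y [-0.017  -0.0095  0.0578] [649.5  89.3] [62.8 32.3] 82.5 y 0.0573 0.1208
```

View pics/scene_n.png

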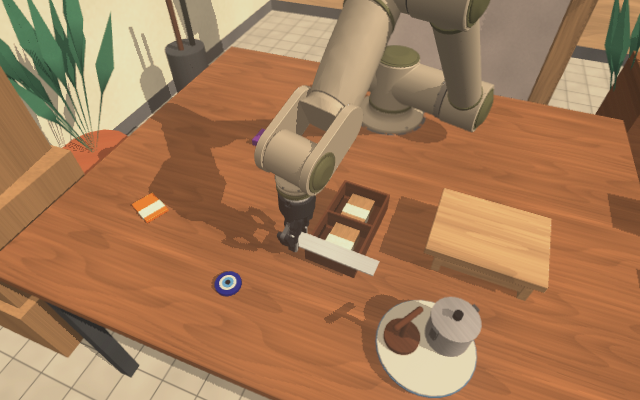

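```bash
python3 -m inch '[[0,0,0,-0.008,0.0007,0,-0.5],[0,0,0,-0.018,0.0015,0,-0.5],[0,0,0,-0.028,0.0024,0,-0.5],[0,0,0,-0.038,0.0032,0,-0.5],[0,0,0,-0.048,0.004,0,-0.5],[0,0,0,-0.058,0.005,0,-0.5],[0,0,0,-0.068,0.0058,0,-0.5],[0,0,0,-0.078,0.0066,0,-0.5],[0,0,0,-0.088,0.0074,0,-0.5],[0,0,0,-0.098,0.0082,0,-0.5],[0,0,0,-0.1054,0.009,0,-0.5],[0,0,0,-0.1054,0.009,0,-0.5]]'; python3 slope.py o .45 .62
```

```text
time_s: 54.68
eef_pos: [0.5292, -0.0524, 0.0377]
orientation: [3.141, 0.026, 1.486]
contact_force: [-2.6, 0.7, 7.2]
finger_gap: 0.0383
scene n 770 slopes x,y [0.0105 0.0011 0.0579] [538.   43.9] [181.   37.1] 85.4 y -0.0456 0.1345
top n 244 slopes x,y [ 0.0034 -0.0107  0.0579] [542.   98.4] [65.3 32.2] 87.8 y 0.0656 0.1314
```

```bash
python3 -m inch '[[0,0,0,0,0,0,-0.05],[0,0,0,0,0,0,0.1],[0,0,0,0,0,0,0.3],[0,0,0,0,0,0,0.5],[0,0,0,0,0,0,0.5],[0,0,0,0,0,0.02,0.5],[0,0,0,0,0,0.06,0.5],[0,0,0,0,0,0.11,0.5],[0,0,0,0,-0.04,0.15,0.5],[0,0,0,0,-0.09,0.15,0.5],[0,0,0,-0.03,-0.14,0.15,0.5],[0,0,0,-0.06,-0.19,0.15,0.5]]'; python3 -m inch '[[0,0,0,0,-0.04,0,0.5],[0,0,0,0,-0.08,0,0.5],[0,0,0,0,-0.08,0,0.5],[0,0,0,0,-0.08,0,0.5]]'; python3 slope.py p .45 .62; python3 meas.py scene_p top_p
```

```text
time_s: 56.28
eef_pos: [0.4697, -0.2439, 0.1875]
orientation: [3.139, 0.026, 1.486]
contact_force: [0.8, -0.1, -0.3]
finger_gap: 0.064
time_s: 56.78
eef_pos: [0.4706, -0.3219, 0.1874]
orientation: [3.14, 0.025, 1.486]
contact_force: [-0.6, 0.9, 0.4]
finger_gap: 0.0639
scene n 883 slopes x,y [ 0.0115 -0.0005  0.0577] [537.4  33.8] [201.5  36.3] 85.1 y -0.067 0.1347
top n 808 slopes x,y [-0.0334  0.0027  0.0579] [537.   29.8] [201.6  34.7] 84.9 y -0.07 0.1315
scene px [437. 122.] n 2386 ztop 157.7 rect [204.7 154.7] [179.7  97.4] 86.3 rgb [107.  94.  69.]
scene px [269. 139.] n 480 ztop 20.6 rect [ 287.8 -306.1] [85.6 66.2] 87.7 rgb [147.  76. 141.]
scene px [347. 226.] n 4995 ztop 47.0 rect [538.9  32.9] [230.9 122.7] -4.8 rgb [136.  96.  65.]
scene px [491. 242.] n 9308 ztop 78.6 rect [487.5 344.7] [249.3 203.9] 87.3 rgb [224. 169. 111.]
scene px [149. 206.] n 570 ztop 7.9 rect [ 645.8 -481.6] [88.5 63.3] 65.1 rgb [232. 133.  56.]
scene px [227. 283.] n 501 ztop 9.0 rect [ 773.9 -173.6] [59.  57.5] 28.1 rgb [ 68.  59. 132.]
scene px [430. 344.] n 8182 ztop 34.3 rect [756.2 252.2] [149.1  70.3] -73.7 rgb [183. 165. 146.]
top px [210. 139.] n 3281 ztop 35.5 rect [731.  236.1] [153.6  60.3] -42.6 rgb [152. 138. 113.]
top px [360. 136.] n 262 ztop 10.1 rect [ 772.1 -174.8] [53.6 53. ] -1.7 rgb [ 82.5  99.  120.5]
top px [469. 179.] n 448 ztop 8.9 rect [ 647.2 -486.5] [88.1 59. ] 60.7 rgb [200. 105.  30.]
top px [289. 204.] n 2983 ztop 54.5 rect [559.3  24.4] [211.7 202.9] 76.5 rgb [179. 150. 121.]
top px [172. 230.] n 6848 ztop 79.0 rect [485.8 341.4] [250.8 201.9] 87.2 rgb [200. 146.  88.]
top px [417. 308.] n 433 ztop 21.9 rect [ 287.9 -315.3] [75.1 62.3] 86.3 rgb [117.  54. 121.]
top px [208. 349.] n 531 ztop 193.6 rect [185.5 194.3] [75.1 50.4] 6.2 rgb [175. 152. 116.]
top px [258. 358.] n 310 ztop 172.0 rect [164.1  90. ] [35.7 15.6] 33.4 rgb [82. 70. 56.]
```

View pics/scene_p.png

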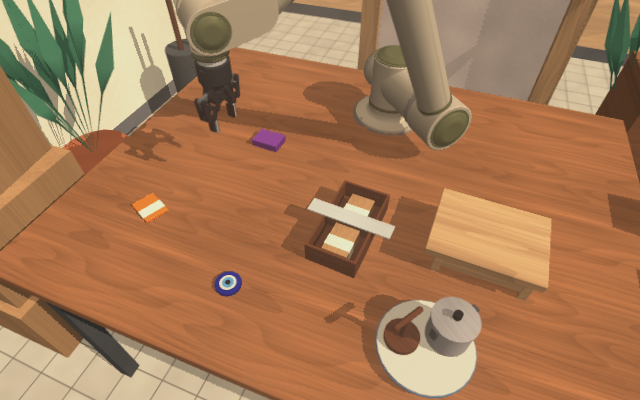

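View pics/top_p.png

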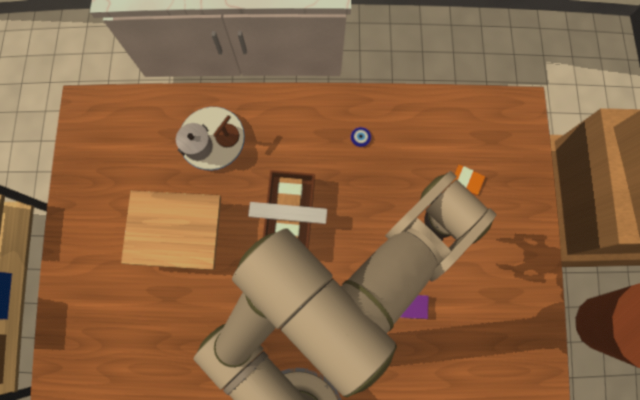

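The straightedge lies flat across the middle of the box (top pixel 288,213). The cartons sit below the rim, and the pot, stand, nazar, orange and purple items haven't moved. Handing in.

```bash
python3 -c "
from station import hand_in
print(hand_in())"
```

```text
the job is handed in; nothing more can be done
None
```

The job is handed in, at about 57 s of the 200 s allowed. I found four cartons at this start: one tall, one mid and two slim.

- **Packing:** The tall carton with one slim on top is in the far bay, its top at about 45 mm. The mid carton with the other slim is in the near bay, its top at about 37 mm. Both are below the 56 mm rim, and all four were in before I touched the straightedge.
- **Straightedge:** I slid it about 45 mm over the shelf edge and pinched it by its long edges. I set it flat on the near end of the rim and swept it to the far end with 4–8 N measured at the wrist. Then I slid it back to the middle and let go.
- **Last checks:** It lies level along its length (slope under 0.3 %), centred on the box to about 2 mm and square to it. I could not see the pot, stand, nazar, orange or purple look-alikes having moved. I never saw a carton get knocked aside.
- **What disagreed or is less certain:**
  - The two cameras differed by 3–5 mm in y, so I used averages and the arm's own readings.
  - Re-pinching the straightedge at the start raised its far side by about 1.5 mm. I tilted the tool to correct this before sweeping.
  - The slope checks during the sweep read 0.5 % or less in the scene view. The top view saw only part of the straightedge and read up to about 1 %. I judged contact all the way from these slopes and the wrist force, not directly.

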